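# Pack the finishing carrier: nest the turned lids, then rack the stain tubes

## Task

Pack the carrier board for the spray room. First stack all the turned lids in the carrier's round cradle, upside down as they lie, the largest at the bottom and each smaller one cupped level inside the next larger; only then move every stain tube from the drilled offcut block into the carrier's rack, each fully home in a hole of its own (any hole). The number of lids and tubes varies; do not knock over or push away anything else on the bench.

Things in the scene. Friction and masses are not known exactly. Their poses are not given: they have to be found in the camera images.
- lid_a: turned ash lid, 124 mm across the rim (a 124, b 110, c 96, d 82; else alike), lying hollow up on its knob; may be absent. Origin: centre of the knob's end face (underside), z up to the rim. Knob 36 wide, 16 high; dome 42 high: rim at z = 58, wall 9 thick, upright in the top 14, inner floor at z = 24, where a smaller lid's knob rests: each nested lid sits 24 above the next. 60-180 g.
- lid_b: turned ash lid, 110 mm across the rim (a 124, b 110, c 96, d 82; else alike), lying hollow up on its knob; may be absent. Origin: centre of the knob's end face (underside), z up to the rim. Knob 36 wide, 16 high; dome 42 high: rim at z = 58, wall 9 thick, upright in the top 14, inner floor at z = 24, where a smaller lid's knob rests: each nested lid sits 24 above the next. 60-180 g.
- lid_c: turned ash lid, 96 mm across the rim (a 124, b 110, c 96, d 82; else alike), lying hollow up on its knob; may be absent. Origin: centre of the knob's end face (underside), z up to the rim. Knob 36 wide, 16 high; dome 42 high: rim at z = 58, wall 9 thick, upright in the top 14, inner floor at z = 24, where a smaller lid's knob rests: each nested lid sits 24 above the next. 60-180 g.
- lid_d: turned ash lid, 82 mm across the rim (a 124, b 110, c 96, d 82; else alike), lying hollow up on its knob; may be absent. Origin: centre of the knob's end face (underside), z up to the rim. Knob 36 wide, 16 high; dome 42 high: rim at z = 58, wall 9 thick, upright in the top 14, inner floor at z = 24, where a smaller lid's knob rests: each nested lid sits 24 above the next. 60-180 g.
- tube_0: capped amber glass stain tube, 80 mm tall, 18 mm in diameter, foot chamfered 3 mm, with a black cap 22 mm in diameter over the top 16 mm. Origin: centre of its underside, z up along it. At the start it stands in the drilled offcut block. About 30 g. All alike; may be absent.
- tube_1: capped amber glass stain tube, 80 mm tall, 18 mm in diameter, foot chamfered 3 mm, with a black cap 22 mm in diameter over the top 16 mm. Origin: centre of its underside, z up along it. At the start it stands in the drilled offcut block. About 30 g. All alike; may be absent.
- tube_2: capped amber glass stain tube, 80 mm tall, 18 mm in diameter, foot chamfered 3 mm, with a black cap 22 mm in diameter over the top 16 mm. Origin: centre of its underside, z up along it. At the start it stands in the drilled offcut block. About 30 g. All alike; may be absent.
- tube_3: capped amber glass stain tube, 80 mm tall, 18 mm in diameter, foot chamfered 3 mm, with a black cap 22 mm in diameter over the top 16 mm. Origin: centre of its underside, z up along it. At the start it stands in the drilled offcut block. About 30 g. All alike; may be absent.
- carrier: the carrier, a plywood board fixed to the bench, 180 (x) x 270 (y) x 12 mm thick, its middle at y = -20 mm; origin on the bench. It bears the cradle at y = -80 mm and the rack, a wooden block 152 (x) x 44 (y), top 52 mm above the bench, at y = +85 mm. Four holes in a row along x.
- cradle (a point): centre of the carrier's cradle, at its bottom on the board's surface, 12 mm above the bench. The cradle is a turned dark wooden dish, 130 mm across: in its middle a hole 46 wide and 15 deep, where the knob of the lowest lid stands on the board (5 mm play all round); its lip, 34 mm above the board and 116 across inside, keeps that lid from tipping.
- rack_hole0 (a point): mouth of one of the four rack holes, at the rack's top face, 52 mm above the bench; hole 22 mm in diameter, 30 deep, flat blind bottom; 34 mm from hole to hole; z up, x along the row (as the carrier's x).
- rack_hole1 (a point): mouth of one of the four rack holes, at the rack's top face, 52 mm above the bench; hole 22 mm in diameter, 30 deep, flat blind bottom; 34 mm from hole to hole; z up, x along the row (as the carrier's x).
- rack_hole2 (a point): mouth of one of the four rack holes, at the rack's top face, 52 mm above the bench; hole 22 mm in diameter, 30 deep, flat blind bottom; 34 mm from hole to hole; z up, x along the row (as the carrier's x).
- rack_hole3 (a point): mouth of one of the four rack holes, at the rack's top face, 52 mm above the bench; hole 22 mm in diameter, 30 deep, flat blind bottom; 34 mm from hole to hole; z up, x along the row (as the carrier's x).
- offcut: drilled offcut block fixed to the bench, 156 (x) x 50 (y) x 45 mm high, origin under its centre; four holes like the rack's (22 mm in diameter, 30 deep) in a row along x at -51, -17, 17 and 51 mm hold the tubes at the start, their undersides 15 mm and cap tops 95 mm above the bench.
- cork_block: cork sanding block 60 x 34 x 26 high (mm); not part of the job, to be left alone. Origin: centre of its underside.
- tape_measure: grey tape measure 65 x 60 x 36 high (mm); not part of the job, to be left alone. Origin: centre of its underside.
- wax_tin: flat aluminium tin, diameter 76, 26 high (mm); not part of the job, to be left alone. Origin: centre of its underside.
- screwdriver: screwdriver lying, 200 long (mm); not part of the job, to be left alone. Origin: centre of its underside.
- pencil: flat carpenter's pencil 170 x 12 x 10 high (mm); not part of the job, to be left alone. Origin: centre of its underside.
Not all that is in view belongs to the job. What is shaped like the tube_2 but blue is not meant. What is shaped like the lid_c but pink is not meant.

How it is judged:
By the outcome, as a careful person would: the job done as asked, in the order asked, and still so for the second after the job is handed in, with the robot touching nothing.
Of lid_a, lid_b, lid_c, lid_d only 3 to 4 are there at a start; the rules pass over those that are not, and their reading is None.
Of tube_0, tube_1, tube_2, tube_3 only 2 to 4 are there at a start; the rules pass over those that are not, and their reading is None.
At some moment in a run one of lid_a, lid_b, lid_c, lid_d may be knocked a few centimetres aside while the robot is not near it.
It also fails if it takes over 210 s, if anything falls off the work surface, if the arm or the gripper's body presses on something with over 40 N, if the wrist force passes 120 N, or if a joint passes its speed limit or range.

## Robot

A 7-joint arm with a two-finger parallel gripper is mounted at the origin on the work surface. World frame = base frame: x ahead of the robot, y to its left, z up, the work surface at z = 0. Lengths are in m, angles in rad, forces in N, time in s.
With the tool pointing down it reaches from about 0.4 to 0.85 m from the base axis. Payload 4.5 kg.
Tool frame: the origin (TCP) lies between the finger pads; the fingertips stand 11 mm ahead of it and the grasp point (between the pads) lies 8 mm behind it (r.tip_reach is the distance from the TCP to the fingertips, in m); x points along the fingers, y is the direction in which the jaws open and shut, and the axes are right-handed (so a half turn about x gives the same grasp; the last joint's range is limited). The gripper opens to 88 mm and grips with 3 to 60 N. Pads are 18 mm wide; open, the fingers measure 123 mm over their backs; the gripper's body (75 mm by 187 mm) begins 45 mm behind the grasp point.
Start: joints at [-1.203, 0.689, -0.195, 1.565, 0.157, 0.902, -0.215], TCP at [0.205, 0.591, 0.25] pointing down, gripper open.
Joint ranges: [-3.01, 3.01], [-0.46, 2.08], [-1.47, 1.51], [0.13, 2.56], [-1, 4.14], [0.04, 2.09], [-2.66, 2.66]. Speed limits (rad/s): [2.57, 2.57, 3.14, 3.14, 3.14, 3.14, 3.14].

## Interface

Orientations are given as a unit quaternion [x, y, z, w].
In Python, from plant import r gives the robot as it stands.
- The arm moves only by the tool drive_tool, never from a script. Its argument "deltas" is a list of rows, each a list of 3 entries, a list of its own where there are three numbers: the turn, a rotation vector about the tool's x, y, z in degrees, then the shift along the tool's x, y, z in cm, then the finger opening in cm, from 0 to 8.81. A call has 1 to 12 rows; each row shifts and turns the commanded pose from where the row before left it, along the tool's axes as they then stand; what a row does not reach is not made up. A row lasts 1/12 s, in which the tool goes at most 41.7 mm and 7.16 degrees, less where a joint would pass 70% of its speed; a pose out of reach is approached as far as the arm can. A call is refused whole if a number of a shift passes 4.17 or a number of a turn 7.16, either way. A call with a gripper value outside its range is refused whole. The fingers move at their own pace and stop on an object; "force" is the grip in N (left out, the last holds). Time passes only in rows, so rows that do not move let the fingers close. It gives the time, the measured TCP pose, the force and the opening at its end, in the units of the state.
- r.get_state(): the state, without advancing time (a new reading comes with each control period).
- r.snapshot(name): name is "scene" or "side" or "wrist"; returns a dict with "color" (420x560x3 uint8, red, green, blue), "fov_y" (degrees; the focal length in pixels is half the picture's height over the tangent of half this angle, whatever the lens; pixels are square), "cx", "cy" (the principal point, pixels), "extrinsics" (4x4, takes a point from world to camera coordinates); the wrist camera has in their place "tool_from_camera" (4x4, takes a point from camera to tool coordinates, whose origin is the TCP and whose axes are the tool frame's). Camera axes: x right, y up, looking along -z (the intrinsics and any distortion apply to the point x, -y, -z); pixel columns grow to the right and rows downward; lengths in m; the calibration is good to about 2 mm. A picture is of the moment at which its call begins: read the wrist's pose just before it. There is no depth.
- r.finish_job(): hands the job in, once; it reports no verdict.
The state is a dict: "clock": time; "q": joint angles; "qd": joint speeds; "joint_torque": joint torques, N m; "tool_pos": TCP position; "eef_rot": TCP orientation; "contact_force": force on the tool from outside, world axes, zero at the start; "moment": the same for the moment, N m; "opening": opening from 0.0 (shut) to 1.0 (fully open).
Only numpy, scipy, OpenCV 4.12 (cv2) and the standard library are available. Lean on these libraries where they do the work, as an engineer would, in place of code of your own. Each camera call takes 0.05 s, during which the arm holds its last target. There are 200 camera calls.

## Working session

There is one attempt and no reset: what is moved stays moved. The work goes in short steps, Python scripts to look and compute and a tool call to move; the robot and the scene stay as the last step left them, time stands still between calls to the robot, and variables do not carry over. Pictures are saved under pics/ and viewed, about 12 in all and at most 16, crops included, and the job is handed in when it is done.

Besides the shell and the picture viewer there is one more tool, called after "Call:" by a JSON object that holds its "fn" and its "kwargs". drive_tool: Moves the arm, as the interface text tells. Its arguments: {"type":"object","properties":{"deltas":{"type":"array","items":{"type":"array"}},"force":{"type":"number"}},"required":["deltas"]}

```bash
mkdir -p pics; ls; python3 - <<'E'
from plant import r
import cv2,numpy as np
print(r.get_state())
for n in("scene","side","wrist"):
    s=r.snapshot(n); cv2.imwrite(f"pics/{n}0.png",s["color"][:,:,::-1]); 
    print(n,{k:(np.round(v,4).tolist() if k!="color" else 0) for k,v in s.items()})
a=cv2.imread("pics/scene0.png");cv2.imwrite("pics/sc.png",cv2.resize(a,(800,600)))
E
```

```text
pics
{'clock': 0.0, 'q': array([-1.20319632,  0.68997915, -0.19452259,  1.56633031,  0.15730418,
        0.90250186, -0.21508263]), 'qd': array([-4.74946941e-05, -9.25250665e-04,  1.26423204e-03,  2.20609149e-03,
        3.77895899e-04,  1.66628065e-03,  1.53165797e-04]), 'joint_torque': array([ 3.35157301e-04, -5.27550423e+01, -1.26668192e+00, -1.53419173e+01,
       -5.26039756e-02,  6.67567248e-03,  1.77575885e-04]), 'tool_pos': array([0.20461544, 0.58991391, 0.24891691]), 'eef_rot': array([ 0.11678816,  0.69734864, -0.11807348,  0.69722597]), 'contact_force': array([-0.5520366 ,  0.07798222,  0.60448537]), 'moment': array([-0.0284753 , -0.00117094,  0.01498098]), 'opening': 0.9996690257549681}
scene {'color': 0, 'fov_y': 49.4049, 'cx': 289.0313, 'cy': 215.3493, 'extrinsics': [[-0.2103, 0.9776, 0.0079, 0.0473], [-0.6121, -0.1379, 0.7787, 0.2686], [0.7623, 0.1589, 0.6274, -1.717], [0.0, 0.0, 0.0, 1.0]]}
side {'color': 0, 'fov_y': 55.646, 'cx': 278.6159, 'cy': 210.6993, 'extrinsics': [[-0.9816, -0.1908, 0.0001, 0.5518], [0.1018, -0.5234, 0.846, -0.0549], [-0.1614, 0.8304, 0.5333, -1.1008], [0.0, 0.0, 0.0, 1.0]]}
wrist {'color': 0, 'fov_y': 71.4659, 'cx': 274.2396, 'cy': 207.7264, 'tool_from_camera': [[-0.0005, 0.2596, -0.9657, -0.1354], [1.0, 0.0004, -0.0004, -0.0009], [0.0003, -0.9657, -0.2596, -0.066], [0.0, 0.0, 0.0, 1.0]]}
```

View pics/scene0.png

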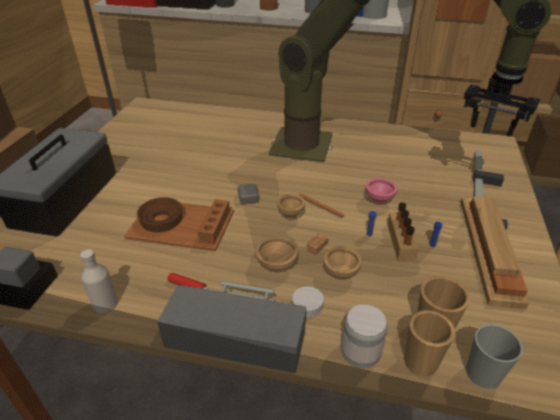

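View pics/side0.png

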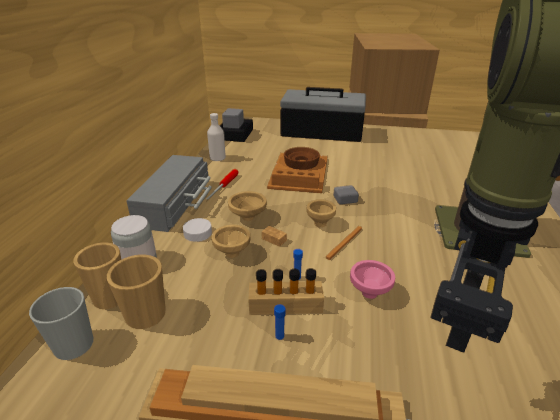

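Scene view: lids at (291,206) small, (277,254) large and (342,262) medium; the pink lid at (380,190) is the decoy. There are four amber, black-capped tubes at about (405,222), with blue decoys at (371,223) and (436,234). The carrier has its cradle at (160,213) and rack at (214,221).

```bash
cat > h.py <<'E'
from plant import r
import cv2,numpy as np
from scipy.spatial.transform import Rotation as R
def cam(name):
    st=r.get_state(); s=r.snapshot(name); f=210/np.tan(np.radians(s["fov_y"]/2))
    if name=="wrist":
        T=np.eye(4);T[:3,:3]=R.from_quat(st["eef_rot"]).as_matrix();T[:3,3]=st["tool_pos"]
        E=np.linalg.inv(T@s["tool_from_camera"])
    else: E=s["extrinsics"]
    return dict(img=s["color"][:,:,::-1].copy(),f=f,cx=s["cx"],cy=s["cy"],E=E)
def proj(c,P):
    p=np.atleast_2d(P)@c["E"][:3,:3].T+c["E"][:3,3]
    return np.c_[c["cx"]+c["f"]*p[:,0]/-p[:,2],c["cy"]-c["f"]*p[:,1]/-p[:,2]]
def ray(c,uv):
    uv=np.atleast_2d(uv).astype(float)
    d=np.c_[(uv[:,0]-c["cx"])/c["f"],-(uv[:,1]-c["cy"])/c["f"],-np.ones(len(uv))]@c["E"][:3,:3]
    return -c["E"][:3,:3].T@c["E"][:3,3],d
def plane(c,uv,z):
    o,d=ray(c,uv); return o+d*((z-o[2])/d[:,2:])
def circ(P):
    A=np.c_[2*P[:,:2],np.ones(len(P))];s=np.linalg.lstsq(A,(P[:,:2]**2).sum(1),rcond=None)[0]
    return s[:2],np.sqrt(s[2]+s[:2]@s[:2])
def tool():
    st=r.get_state(); return st["tool_pos"],R.from_quat(st["eef_rot"]).as_matrix(),st
E
python3 - <<'E'
from h import *
a=cam("scene");b=cam("side")
for n,z,u,v in[("small",.058,(291,206),(321,210)),("large",.058,(277,253),(248,204)),("med",.058,(342,262),(231,238)),("pink",.058,(380,190),(372,276)),
 ("cradle",.046,(160,213),(301,157)),("rack",.052,(214,221),(299,178)),("t",.095,(402,207),(311,275)),("t",.095,(409,232),(262,275)),("blue",.08,(371,214),(298,254))]:
    print(n,plane(a,u,z).round(3),plane(b,v,z).round(3))
p,M,st=tool();print(M.round(3))
E
```

```text
small [[0.456 0.055 0.058]] [[0.431 0.069 0.058]]
large [[0.657 0.061 0.058]] [[0.634 0.077 0.058]]
med [[0.653 0.228 0.058]] [[0.634 0.24  0.058]]
pink [[0.318 0.303 0.058]] [[0.296 0.315 0.058]]
cradle [[ 0.556 -0.309  0.046]] [[ 0.538 -0.287  0.046]]
rack [[ 0.563 -0.143  0.052]] [[ 0.519 -0.117  0.052]]
t [[0.44  0.365 0.095]] [[0.422 0.379 0.095]]
t [[0.543 0.385 0.095]] [[0.519 0.398 0.095]]
blue [[0.471 0.284 0.08 ]] [[0.46  0.298 0.08 ]]
[[-0.     0.328  0.945]
 [-0.001  0.945 -0.328]
 [-1.    -0.001  0.   ]]
```

```bash
python3 - <<'E'
from h import *
a=cam("scene");b=cam("side")
def tri(u,v):
    (o1,d1),(o2,d2)=ray(a,u),ray(b,v)
    d1,d2=d1[0],d2[0]; s=np.linalg.lstsq(np.c_[d1,-d2],o2-o1,rcond=None)[0]
    p,q=o1+s[0]*d1,o2+s[1]*d2; return ((p+q)/2).round(3),np.linalg.norm(p-q).round(4)
for n,u,v in[("small",(291,206),(321,210)),("large",(277,253),(248,204)),("med",(342,262),(231,238)),("pink",(380,190),(372,276)),("pencil",(343,215),(329,256)),("pencil2",(300,196),(361,230))]: print(n,tri(u,v))
p,M,st=tool(); print(proj(a,[p,[0,0,0]]),proj(b,p))
A=cv2.resize(a["img"][165:300,120:320],(800,540),interpolation=cv2.INTER_CUBIC)
B=cv2.resize(a["img"][60:160,440:560],(400,333)); C=cv2.resize(b["img"][250:370,420:540],(400,400))
cv2.imwrite("pics/c1.png",A); cv2.imwrite("pics/c2.png",np.hstack([cv2.resize(B,(400,400)),C]))
E
```

```text
small (array([0.434, 0.05 , 0.043]), np.float64(0.0049))
large (array([0.641, 0.056, 0.044]), np.float64(0.0026))
med (array([0.64 , 0.226, 0.046]), np.float64(0.0024))
pink (array([0.296, 0.302, 0.045]), np.float64(0.0046))
pencil (array([0.396, 0.202, 0.006]), np.float64(0.0049))
pencil2 (array([ 0.318,  0.056, -0.004]), np.float64(0.0024))
[[492.26616775 126.08641754]
 [301.61529856 143.92286581]] [[464.28350339 313.57014836]]
```

View pics/c2.png

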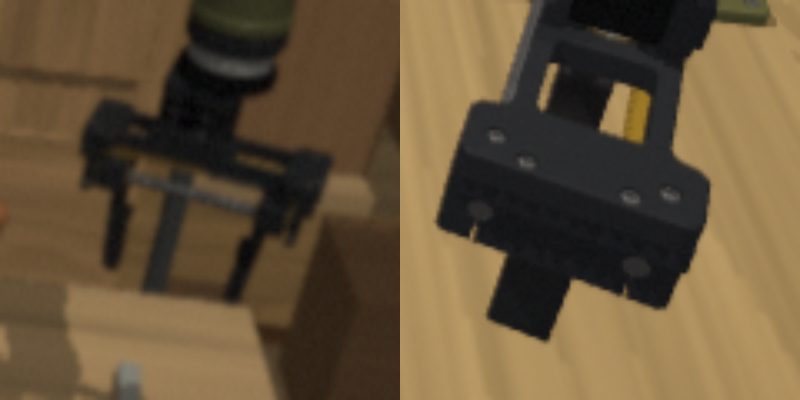

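Call:
{"fn": "drive_tool", "kwargs": {"deltas": [[[-6.4, 0, 0], [-1, 0, 0], 8.8], [[-6.4, 0, 0], [-1, 0, 0], 8.8], [[-6.3, 0, 0], [-1, 0, 0], 8.8], [[0, 0, 0], [-1, -3.3, 2], 8.8], [[0, 0, 0], [-1, -3.3, 2], 8.8], [[0, 0, 0], [-1, -3.3, 2], 8.8], [[0, 0, 0], [-1, -3.3, 2], 8.8], [[0, 0, 0], [-1, -3.3, 2], 8.8], [[0, 0, 0], [-1, -3.3, 2], 8.8], [[0, 0, 0], [-1, -3.3, 2], 8.8], [[0, 0, 0], [-1, -3.3, 2], 8.8], [[0, 0, 0], [0, 0, 0], 8.8]]}}

```text
clock: 1.35
tool_pos: [0.3704, 0.3189, 0.3612]
eef_rot: [0.004, 0.705, -0.006, 0.709]
contact_force: [0.0, -0.1, -0.3]
opening: 0.996
```

```bash
python3 - <<'E'
from h import *
p,M,st=tool(); print(p,M.round(3),st["q"].round(2))
w=cam("wrist"); cv2.imwrite("pics/w1.png",w["img"])
E
```

```text
[0.37042608 0.31889673 0.36118793] [[ 0.005  0.014  1.   ]
 [-0.004  1.    -0.014]
 [-1.    -0.004  0.005]] [-0.58  0.38 -0.33  1.8   0.15  0.99  0.58]
```

View pics/w1.png

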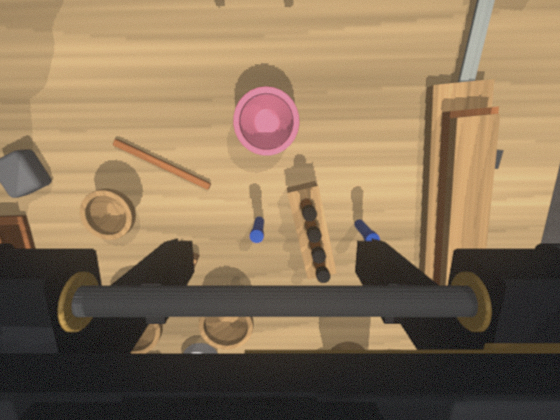

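Wrist view: pink decoy at (266,121), blue decoys at (257,230) and (368,232), four black-capped tubes from (308,212) to (322,274), small lid at (107,215). I'll move out so the big lids and the carrier are in view.

Call:
{"fn": "drive_tool", "kwargs": {"deltas": [[[0, 0, 0], [0, -3.3, 2.4], 8.8], [[0, 0, 0], [0, -3.3, 2.4], 8.8], [[0, 0, 0], [0, -3.3, 2.4], 8.8], [[0, 0, 0], [0, -3.3, 2.4], 8.8], [[0, 0, 0], [0, -3.3, 2.4], 8.8], [[0, 0, 0], [0, -3.3, 2.4], 8.8], [[0, 0, 0], [0, -3.3, 2.4], 8.8], [[0, 0, 0], [0, -3.3, 2.4], 8.8], [[0, 0, 0], [0, -3.3, 2.4], 8.8], [[0, 0, 0], [0, -3.3, 2.4], 8.8], [[0, 0, 0], [0, 0, 0], 8.8], [[0, 0, 0], [0, 0, 0], 8.8]]}}

```text
clock: 2.4
tool_pos: [0.6053, -0.0049, 0.3586]
eef_rot: [0.001, 0.707, -0.001, 0.707]
contact_force: [0.4, 1.3, 0.2]
opening: 0.998
```

```bash
python3 - <<'E'
from h import *
import pickle
p,M,st=tool(); print(p,M.round(3),st["q"].round(2))
w=cam("wrist"); cv2.imwrite("pics/w2.png",w["img"]); pickle.dump(w,open("w2.pkl","wb"))
E
```

```text
[ 0.60534696 -0.00485007  0.35859172] [[-0.001  0.004  1.   ]
 [ 0.     1.    -0.004]
 [-1.     0.    -0.001]] [ 0.08  0.56 -0.26  1.47  0.15  1.13  1.36]
```

View pics/w2.png

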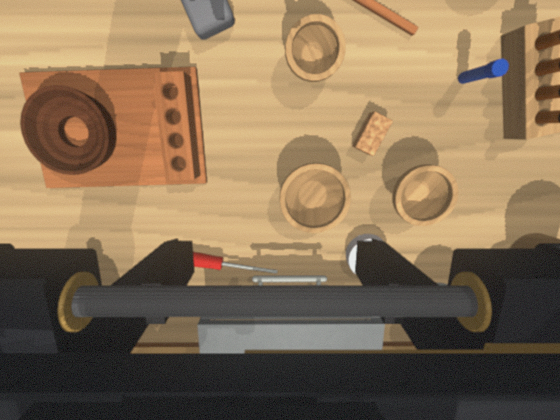

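Wrist view 2: lids at (316,48), (315,197) and (424,193), cork block at (374,133), cradle at (69,129), rack holes at (171,92), (174,116), (176,140) and (179,163). I'll fit the circles next.

```bash
cat >> h.py <<'E'
def rim(c,uv,z,rlo,rhi,dark=False):
    """radial edge points about rough centre uv -> plane z -> robust circle (outermost strong edge in [rlo,rhi] m)"""
    g=cv2.GaussianBlur(c["img"],(3,3),0).astype(float)
    P0=plane(c,uv,z)[0]; best=None
    for it in range(4):
        pts=[]
        for t in np.linspace(0,2*np.pi,90,endpoint=False):
            rr=np.arange(rlo,rhi,.0005); W=np.c_[P0[0]+rr*np.cos(t),P0[1]+rr*np.sin(t),0*rr+z]
            q=proj(c,W).astype(np.float32)
            v=np.stack([cv2.remap(g[:,:,k].astype(np.float32),q[:,:1],q[:,1:],1).ravel() for k in range(3)],1)
            d=np.abs(v[4:]-v[:-4]).sum(1); i=d.argmax()
            if d[i]>25: pts.append(W[i+2])
        pts=np.array(pts); 
        for k in range(6):
            ce,ra=circ(pts); e=np.abs(np.linalg.norm(pts[:,:2]-ce,axis=1)-ra); 
            pts=pts[e<=max(.0015,np.percentile(e,85))]
        P0=np.r_[ce,z]
    return ce,ra,len(pts),e.max()
E
python3 - <<'E'
from h import *
import pickle
w=pickle.load(open("w2.pkl","rb"))
for n,uv in[("S",(314,48)),("L",(314,197)),("M",(424,193))]:
    for lo,hi in((.036,.07),(.036,.05),(.043,.057),(.05,.064),(.057,.07)):
        ce,ra,k,e=rim(w,uv,.058,lo,hi); print(n,lo,ce.round(4),"D",(2000*ra).round(1),k,e.round(4))
ce,ra,k,e=rim(w,(69,129),.046,.055,.072);print("cradle",ce,ra,k,e)
print("holes",plane(w,[(171,92),(174,116),(176,140),(179,163)],.052).round(4))
c1=cv2.resize(w["img"][5:245,255:475],(733,800))[:600]
cv2.imwrite("pics/w2a.png",cv2.resize(w["img"][10:240,270:470],(520,598),interpolation=2))
E
```

```text
S 0.036 [0.4192 0.0486] D 89.8 29 0.0023
S 0.036 [0.4328 0.0507] D 80.4 53 0.0013
S 0.043 [0.424  0.0537] D 97.9 31 0.0015
S 0.05 [0.4237 0.0626] D 113.8 23 0.0017
S 0.057 [0.4281 0.0628] D 123.1 12 0.002
L 0.036 [0.6384 0.0543] D 100.2 60 0.0014
L 0.036 [0.6425 0.0562] D 92.9 90 0.0009
L 0.043 [0.6384 0.0543] D 100.2 60 0.0014
L 0.05 [0.6389 0.0549] D 102.3 70 0.0014
L 0.057 [0.6516 0.0534] D 126.1 25 0.0014
M 0.036 [0.6361 0.2231] D 86.6 58 0.0013
M 0.036 [0.6361 0.2231] D 86.6 58 0.0013
M 0.043 [0.6353 0.2197] D 91.7 62 0.0016
M 0.05 [0.6229 0.223 ] D 108.1 27 0.0015
M 0.057 [0.5909 0.2047] D 131.8 7 0.0013
cradle [ 0.54031715 -0.31679092] 0.06461192181796452 57 0.001107558868968031
holes [[ 0.4873 -0.1515  0.052 ]
 [ 0.5197 -0.1503  0.052 ]
 [ 0.5536 -0.1505  0.052 ]
 [ 0.5873 -0.149   0.052 ]]
```

View pics/w2a.png

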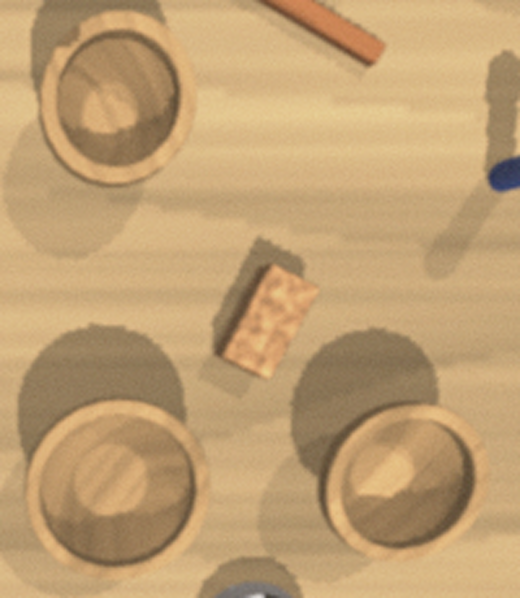

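```bash
python3 - <<'E'
from h import *
import pickle
w=pickle.load(open("w2.pkl","rb"))
for n,uv,rs in[("S",(316,48),((.027,.037),(.037,.045),(.037,.052))),("L",(314,197),((.042,.051),(.051,.06))),("M",(424,193),((.034,.044),(.044,.052),(.03,.042)))]:
    for lo,hi in rs:
        ce,ra,k,e=rim(w,uv,.058,lo,hi); print(n,lo,hi,ce.round(4),"D",(2000*ra).round(1),k,e.round(4))
for lo,hi in((.018,.027),(.055,.061),(.06,.07)):print("cradle",rim(w,(69,129),.046 if lo>.05 else .027,lo,hi))
# hole contours
g=w["img"][:,:,::-1].astype(int).sum(2)
roi=np.zeros(g.shape,np.uint8);roi[80:176,160:190]=1
m=((g<170)&(roi>0)).astype(np.uint8)
n,l,s,c=cv2.connectedComponentsWithStats(m)
for i in range(1,n):
    if s[i,4]>20: print(s[i],c[i],plane(w,c[i],.052).round(4))
E
```

```text
S 0.027 0.037 [0.4329 0.0499] D 64.4 90 0.0008
S 0.037 0.045 [0.4328 0.0506] D 80.4 56 0.0013
S 0.037 0.052 [0.4327 0.0505] D 80.3 51 0.0014
L 0.042 0.051 [0.6392 0.0537] D 98.6 61 0.0013
L 0.051 0.06 [0.6395 0.0547] D 104.2 62 0.0013
M 0.034 0.044 [0.6347 0.2231] D 84.5 68 0.0013
M 0.044 0.052 [0.635 0.22 ] D 91.7 79 0.0014
M 0.03 0.042 [0.634  0.2196] D 79.2 69 0.0015
cradle (array([ 0.54048586, -0.31721446]), np.float64(0.023006881642123528), 73, np.float64(0.0014291905134533982))
cradle (array([ 0.53712248, -0.3117009 ]), np.float64(0.058254852546758294), 30, np.float64(0.0014580289865130727))
cradle (array([ 0.53909175, -0.31145351]), np.float64(0.06875936138176929), 45, np.float64(0.0011963550718293442))
```

```bash
python3 - <<'E'
from h import *
import pickle
w=pickle.load(open("w2.pkl","rb"))
v=w["img"].copy()
for n,P,rs in[("S",(.4328,.0505),((.0295,.0345),(.038,.044))),("L",(.641,.055),((.043,.049),(.052,.058))),("M",(.635,.221),((.036,.042),(.045,.051)))]:
    uv=proj(w,np.r_[P,.058])[0]
    for lo,hi in rs:
        ce,ra,k,e=rim(w,uv,.058,lo,hi); print(n,lo,hi,ce.round(4),"D",(2000*ra).round(1),k,e.round(4))
        t=np.linspace(0,6.283,73); q=proj(w,np.c_[ce[0]+ra*np.cos(t),ce[1]+ra*np.sin(t),0*t+.058])
        if n=="S" or lo<.05: pass
        v2=q
        globals().setdefault("O",[]).append(q)
big=cv2.resize(v,None,fx=3,fy=3,interpolation=2)
for q in O: cv2.polylines(big,[((q+.5)*3).astype(np.int32)],True,(0,255,0),1)
cv2.imwrite("pics/w2b.png",np.hstack([big[450:740,800:1400],]))
E
```

```text
S 0.0295 0.0345 [0.433  0.0499] D 64.5 90 0.0008
S 0.038 0.044 [0.4328 0.0507] D 80.4 57 0.0014
L 0.043 0.049 [0.6424 0.0562] D 92.9 90 0.0009
L 0.052 0.058 [0.6424 0.0569] D 108.0 51 0.0015
M 0.036 0.042 [0.6344 0.2193] D 79.7 81 0.0014
M 0.045 0.051 [0.6355 0.22  ] D 92.7 77 0.0011
```

View pics/w2b.png

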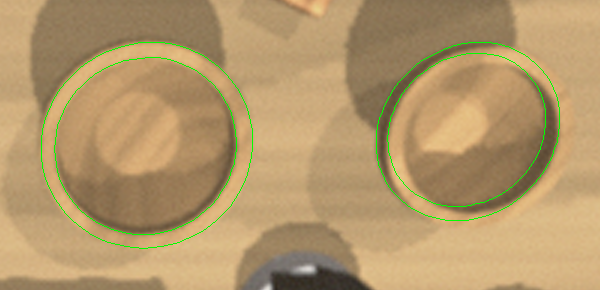

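Lid b (inner D 92.9, expected 92) is at (0.6425,0.0563). Lid d (64.5, expected 64) is at (0.433,0.050). Lid c's fit is about 6 mm short in +y, so I'll refine it later. Cradle at (0.5404,-0.317): hole D 46, lip D 129. I'll approach lid b's -y wall.

Call:
{"fn": "drive_tool", "kwargs": {"deltas": [[[0, 0, 0], [3.98, 0.18, 0.62], 3.5], [[0, 0, 0], [3.98, 0.18, 0.62], 3.5], [[0, 0, 0], [3.98, 0.18, 0.62], 3.5], [[0, 0, 0], [3.98, 0.18, 0.62], 3.5], [[0, 0, 0], [3.98, 0.18, 0.62], 3.5], [[0, 0, 0], [3.98, 0.17, 0.62], 3.5], [[0, 0, 0], [0, 0, 0], 3.5], [[0, 0, 0], [0, 0, 0], 3.5], [[0, 0, 0], [0, 0, 0], 3.5]]}}

```text
clock: 3.2
tool_pos: [0.6425, 0.009, 0.1231]
eef_rot: [-0.0, 0.706, 0.001, 0.708]
contact_force: [-0.3, -0.8, 0.9]
opening: 0.399
```

```bash
python3 - <<'E'
from h import *
p,M,st=tool(); print(p.round(4),M.round(3).tolist(),st["opening"]);t=np.array([.6425,.0058,.053]);print("tool delta cm",(M.T@(t-p)*100).round(2))
s=cam("scene")
for P,lo in(((.6425,.0563),.043),((.635,.226),.036),((.433,.05),.0295)):
    print(rim(s,proj(s,np.r_[P,.058])[0],.058,lo,lo+.006))
E
```

```text
[0.6425 0.009  0.1231] [[0.003, -0.002, 1.0], [0.001, 1.0, 0.002], [-1.0, 0.001, 0.003]] 0.39908997387714523
tool delta cm [ 7.01 -0.33 -0.02]
(array([0.64662011, 0.05679322]), np.float64(0.04731034066196261), 12, np.float64(0.0008454730535285421))
(array([0.64464265, 0.22673058]), np.float64(0.040326914437609385), 10, np.float64(0.0005826073559548894))Traceback (most recent call last):
  File "<stdin>", line 5, in <module>
  File "h.py", line 39, in rim
    ce,ra=circ(pts); e=np.abs(np.linalg.norm(pts[:,:2]-ce,axis=1)-ra);
          ~~~~^^^^^
  File "h.py", line 21, in circ
    A=np.c_[2*P[:,:2],np.ones(len(P))];s=np.linalg.lstsq(A,(P[:,:2]**2).sum(1),rcond=None)[0]
              ~^^^^^^
IndexError: too many indices for array: array is 1-dimensional, but 2 were indexed
```

Descend, close at 30 N, then lift a little.

Call:
{"fn": "drive_tool", "kwargs": {"deltas": [[[0, 0, 0], [2.4, -0.15, 0], 3.5], [[0, 0, 0], [2.3, -0.15, 0], 3.5], [[0, 0, 0], [2.3, 0, 0], 3.5], [[0, 0, 0], [0, 0, 0], 3.5], [[0, 0, 0], [0, 0, 0], 0.3], [[0, 0, 0], [0, 0, 0], 0.3], [[0, 0, 0], [0, 0, 0], 0.3], [[0, 0, 0], [0, 0, 0], 0.3], [[0, 0, 0], [0, 0, 0], 0.3]], "force": 30}}

```text
clock: 4.0
tool_pos: [0.6439, 0.0045, 0.0533]
eef_rot: [0.001, 0.705, 0.0, 0.709]
contact_force: [0.9, 0.3, 7.1]
opening: 0.118
```

```bash
python3 - <<'E'
from h import *
p,M,st=tool(); print(p.round(4),M.round(3).tolist(),st["opening"]*88,st["contact_force"])
E
```

```text
[0.6439 0.0045 0.0533] [[0.005, 0.001, 1.0], [0.001, 1.0, -0.001], [-1.0, 0.001, 0.005]] 10.356144058616632 [0.85396158 0.31399725 7.13738078]
```

Call:
{"fn": "drive_tool", "kwargs": {"deltas": [[[0, 0, 0], [-2.5, 0, 0], 0.3], [[0, 0, 0], [-3.8, 0, 0], 0.3], [[0, 0, 0], [-3.8, 0, 0], 0.3], [[0, 0, 0], [0, -2, -0.5], 0.3], [[0, 0, 0], [0, -3.5, -1], 0.3], [[0, 0, 0], [0, -3.7, -1], 0.3], [[0, 0, 0], [0, -3.7, -1], 0.3], [[0, 0, 0], [0, -3.7, -1], 0.3], [[0, 0, 0], [0, -3.7, -1], 0.3], [[0, 0, 0], [0, -3.7, -1], 0.3], [[0, 0, 0], [0, -3.7, -1], 0.3], [[0, 0, 0], [0, -3.7, -1], 0.3]], "force": 30}}

```text
clock: 5.0
tool_pos: [0.5558, -0.3119, 0.1526]
eef_rot: [-0.0, 0.707, -0.0, 0.707]
contact_force: [1.5, 0.4, -2.2]
opening: 0.111
```

Call:
{"fn": "drive_tool", "kwargs": {"deltas": [[[0, 0, 0], [0, -3, -1], 0.3], [[0, 0, 0], [0, -2.6, -0.7], 0.3], [[0, 0, 0], [0, 0, 0], 0.3], [[0, 0, 0], [0, 0, 0], 0.3], [[0, 0, 0], [0, 0, 0], 0.3], [[0, 0, 0], [0, 0, 0], 0.3]]}}

```text
clock: 5.5
tool_pos: [0.5405, -0.3639, 0.1522]
eef_rot: [-0.0, 0.707, 0.001, 0.707]
contact_force: [0.2, -1.0, -1.1]
opening: 0.109
```

```bash
python3 - <<'E'
from h import *
p,M,st=tool(); print(p.round(4),M.round(3).tolist(),st["opening"]*88,st["contact_force"]);t=np.array([.5418,-.3675,.14]);print("tool delta cm",(M.T@(t-p)*100).round(2))
w=cam("wrist");s=cam("side");
cv2.imwrite("pics/p3.png",np.hstack([cv2.resize(w["img"],(400,300)),cv2.resize(s["img"][60:240,200:400],(333,300))]))
E
```

```text
[ 0.5405 -0.3639  0.1522] [[0.001, -0.002, 1.0], [0.001, 1.0, 0.002], [-1.0, 0.001, 0.001]] 9.586367182135332 [ 0.19878864 -0.98330238 -1.13576387]
tool delta cm [ 1.22 -0.36  0.13]
```

View pics/p3.png

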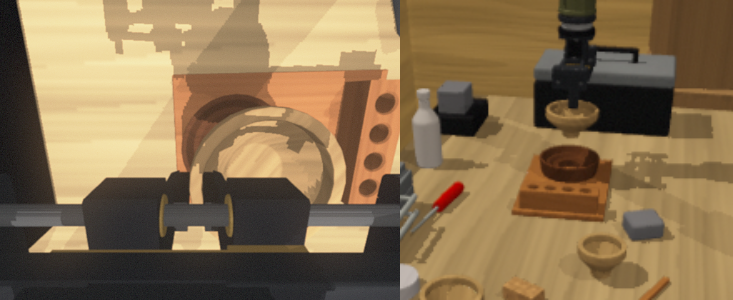

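The lid hangs level. I'll lower it into the cradle.

Call:
{"fn": "drive_tool", "kwargs": {"deltas": [[[0, 0, 0], [0, -0.36, 0.13], 0.3], [[0, 0, 0], [2.2, 0, 0], 0.3], [[0, 0, 0], [2.4, 0, 0], 0.3], [[0, 0, 0], [1.6, 0, 0], 0.3], [[0, 0, 0], [0.8, 0, 0], 0.3], [[0, 0, 0], [0.6, 0, 0], 0.3], [[0, 0, 0], [0.4, 0, 0], 0.3], [[0, 0, 0], [0.3, 0, 0], 0.3], [[0, 0, 0], [0.2, 0, 0], 0.3], [[0, 0, 0], [0, 0, 0], 0.3], [[0, 0, 0], [0, 0, 0], 0.3]]}}

```text
clock: 6.52
tool_pos: [0.5416, -0.3701, 0.068]
eef_rot: [-0.0, 0.706, -0.001, 0.708]
contact_force: [-0.0, -1.2, 1.5]
opening: 0.11
```

Call:
{"fn": "drive_tool", "kwargs": {"deltas": [[[0, 0, 0], [0.1, 0.2, 0], 0.3], [[0, 0, 0], [0.15, 0, 0], 0.3], [[0, 0, 0], [0.1, 0, 0], 0.3], [[0, 0, 0], [0, 0, 0], 0.3], [[0, 0, 0], [0, 0, 0], 0.3]]}}

```text
clock: 6.93
tool_pos: [0.5423, -0.3711, 0.0667]
eef_rot: [-0.001, 0.705, -0.003, 0.709]
contact_force: [-1.0, -4.2, 14.5]
opening: 0.113
```

Call:
{"fn": "drive_tool", "kwargs": {"deltas": [[[0, 0, 0], [-0.1, -0.1, 0], 0.3], [[0, 0, 0], [0, 0, 0], 1.5], [[0, 0, 0], [0, 0, 0], 2.5], [[0, 0, 0], [0, 0, 0], 3], [[0, 0, 0], [-1, 0, 0], 3.3], [[0, 0, 0], [-3.5, 0, 0], 3.5], [[0, 0, 0], [-4, 0, 0], 3.5], [[0, 0, 0], [-4, 0, 0], 3.5], [[0, 0, 0], [-3.5, 2, 0], 3.5], [[0, 0, 0], [0, 4, 1], 3.5], [[0, 0, 0], [0, 4, 1], 3.5], [[0, 0, 0], [0, 4, 1], 3.5]]}}

```text
clock: 7.93
tool_pos: [0.5711, -0.2272, 0.2258]
eef_rot: [0.001, 0.706, -0.001, 0.708]
contact_force: [0.4, 0.5, -0.2]
opening: 0.391
```

Call:
{"fn": "drive_tool", "kwargs": {"deltas": [[[0, 0, 0], [0, 4, 1], 3.5], [[0, 0, 0], [0, 4, 1], 3.5], [[0, 0, 0], [0, 4, 1], 3.5], [[0, 0, 0], [0, 4, 1], 3.5], [[0, 0, 0], [0, 4, 1], 3.5], [[0, 0, 0], [0, 4, 1], 3.5], [[0, 0, 0], [0, 4, 1], 3.5], [[0, 0, 0], [0, 0, 0], 3.5], [[0, 0, 0], [0, 0, 0], 3.5]]}}

```text
clock: 8.68
tool_pos: [0.6407, 0.0563, 0.2247]
eef_rot: [-0.001, 0.707, 0.003, 0.707]
contact_force: [0.3, -0.8, 0.7]
opening: 0.398
```

```bash
python3 - <<'E'
from h import *
import pickle
p,M,st=tool(); print(p.round(4))
w=cam("wrist"); pickle.dump(w,open("w4.pkl","wb"))
cv2.imwrite("pics/w4.png",cv2.resize(w["img"][:260],(800,371)))
for n,P,rs in[("d",(.433,.0502,.058),((.029,.035),)),("b",(.5404,-.317,.07),((.043,.049),(.052,.058))),("c",(.635,.226,.058),((.036,.042),(.045,.051)))]:
    for lo,hi in rs:
        ce,ra,k,e=rim(w,proj(w,P)[0],P[2],lo,hi);print(n,ce.round(4),"D",(2000*ra).round(1),k,e.round(4))
E
```

```text
[0.6407 0.0563 0.2247]Traceback (most recent call last):
  File "<stdin>", line 8, in <module>
  File "h.py", line 39, in rim
    ce,ra=circ(pts); e=np.abs(np.linalg.norm(pts[:,:2]-ce,axis=1)-ra);
          ~~~~^^^^^
  File "h.py", line 21, in circ
    A=np.c_[2*P[:,:2],np.ones(len(P))];s=np.linalg.lstsq(A,(P[:,:2]**2).sum(1),rcond=None)[0]
              ~^^^^^^
IndexError: too many indices for array: array is 1-dimensional, but 2 were indexed
```

View pics/w4.png

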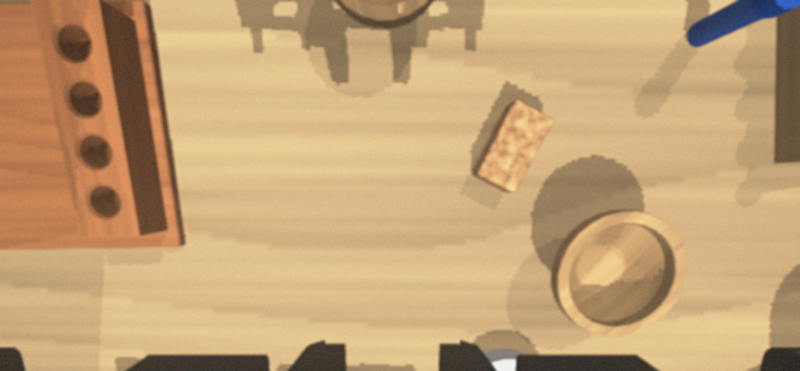

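Lid c is now clear at native pixel (434,189), with the cork block to its upper left. I'll fit its rim.

```bash
python3 - <<'E'
from h import *
import pickle
w=pickle.load(open("w4.pkl","rb"));print(plane(w,(434,189),.058))
for P in((.633,.226),(.633,.23),(.637,.222)):
  for lo,hi in((.037,.041),(.036,.042),(.046,.05),(.045,.051)):
    ce,ra,k,e=rim(w,proj(w,np.r_[P,.058])[0],.058,lo,hi);print(ce.round(4),"D",(2000*ra).round(1),k,e.round(4))
p,M,st=tool();print((M.T@(np.array([.635,.226-.0435,.12])-p)*100).round(2))
E
```

```text
[[0.63428267 0.22442795 0.058     ]]
[0.6321 0.2248] D 78.9 55 0.0014
[0.6326 0.226 ] D 81.4 48 0.0012
[0.6341 0.2223] D 94.4 46 0.0013
[0.6323 0.2247] D 92.6 42 0.0014
[0.6321 0.2309] D 77.9 42 0.0011
[0.6325 0.2267] D 81.2 49 0.0015
[0.6316 0.2298] D 95.3 46 0.0014
[0.6324 0.2311] D 93.3 43 0.0014
[0.6388 0.226 ] D 78.3 84 0.0005
[0.6388 0.226 ] D 78.3 84 0.0007
[0.6368 0.2203] D 94.3 61 0.0014
[0.6362 0.2193] D 92.5 71 0.0013
[10.45 12.98 -0.53]
```

Clean fit: lid c at (0.6388,0.2260), inner D 78.3 (expected 78).

Call:
{"fn": "drive_tool", "kwargs": {"deltas": [[[0, 0, 0], [0, 2.6, 0], 3.5], [[0, 0, 0], [2, 2.5, 0], 3.5], [[0, 0, 0], [2.1, 2.5, 0], 3.5], [[0, 0, 0], [2.1, 2.5, 0], 3.5], [[0, 0, 0], [2.1, 2.5, -0.1], 3.5], [[0, 0, 0], [2.1, 0, 0], 3.5], [[0, 0, 0], [0, 0, 0], 3.5], [[0, 0, 0], [0, 0, 0], 3.5], [[0, 0, 0], [0, 0, 0], 3.5]]}}

```text
clock: 9.48
tool_pos: [0.6413, 0.1745, 0.1216]
eef_rot: [0.001, 0.707, -0.002, 0.708]
contact_force: [0.9, 0.1, -0.3]
opening: 0.402
```

```bash
python3 - <<'E'
from h import *
p,M,st=tool();print(p,(M.T@(np.array([.6388,.226-.0435,.053])-p)*100).round(2))
E
```

```text
[0.64127547 0.17453717 0.12159996] [ 6.86  0.81 -0.26]
```

Call:
{"fn": "drive_tool", "kwargs": {"deltas": [[[0, 0, 0], [2.4, 0.8, -0.25], 3.5], [[0, 0, 0], [2.3, 0, 0], 3.5], [[0, 0, 0], [2.2, 0, 0], 3.5], [[0, 0, 0], [0, 0, 0], 3.5], [[0, 0, 0], [0, 0, 0], 3.5], [[0, 0, 0], [0, 0, 0], 0.3], [[0, 0, 0], [0, 0, 0], 0.3], [[0, 0, 0], [0, 0, 0], 0.3], [[0, 0, 0], [0, 0, 0], 0.3], [[0, 0, 0], [0, 0, 0], 0.3]]}}

```text
clock: 10.32
tool_pos: [0.6387, 0.1853, 0.0533]
eef_rot: [0.0, 0.706, -0.0, 0.708]
contact_force: [-0.2, -1.8, 6.4]
opening: 0.124
```

```bash
python3 - <<'E'
from h import *
p,M,st=tool();print(p,st["opening"]*88,st["contact_force"])
E
```

```text
[0.63865996 0.1853446  0.05325063] 10.895529180137675 [-0.16120558 -1.8191807   6.40612256]
```

Call:
{"fn": "drive_tool", "kwargs": {"deltas": [[[0, 0, 0], [-2.5, 0, 0], 0.3], [[0, 0, 0], [-4, 0, 0], 0.3], [[0, 0, 0], [-4, 0, 0], 0.3], [[0, 0, 0], [-3, -2, 0], 0.3], [[0, 0, 0], [-3, -2.8, 0], 0.3], [[0, 0, 0], [0, -4, 0], 0.3], [[0, 0, 0], [0, -4, 0], 0.3], [[0, 0, 0], [0, -4, 0], 0.3], [[0, 0, 0], [0, -4, 0], 0.3], [[0, 0, 0], [0, -4, 0], 0.3], [[0, 0, 0], [0, -4, 0], 0.3], [[0, 0, 0], [0, -4, 0], 0.3]]}}

```text
clock: 11.32
tool_pos: [0.637, -0.1447, 0.2169]
eef_rot: [0.0, 0.707, -0.0, 0.707]
contact_force: [1.6, -0.4, -2.0]
opening: 0.118
```

Call:
{"fn": "drive_tool", "kwargs": {"deltas": [[[0, 0, 0], [0, -3.5, 0], 0.3], [[0, 0, 0], [0, -2, 0], 0.3], [[0, 0, 0], [0, 0, 0], 0.3], [[0, 0, 0], [0, 0, 0], 0.3], [[0, 0, 0], [0, 0, 0], 0.3]]}}

```text
clock: 11.73
tool_pos: [0.6375, -0.1959, 0.2165]
eef_rot: [0.0, 0.707, 0.001, 0.707]
contact_force: [-0.9, 0.9, -0.8]
opening: 0.117
```

```bash
python3 - <<'E'
from h import *
import pickle
p,M,st=tool(); print(p.round(4),st["opening"]*88)
w=cam("wrist"); pickle.dump(w,open("w5.pkl","wb"))
cv2.imwrite("pics/w5.png",w["img"][:300])
print(proj(w,(.54,-.318,.07)))
for P in((.5404,-.317),(.542,-.32)):
  for lo,hi in((.043,.049),(.044,.048),(.052,.058)):
    try: ce,ra,k,e=rim(w,proj(w,np.r_[P,.07])[0],.07,lo,hi);print(ce.round(4),"D",(2000*ra).round(1),k,e.round(4))
    except Exception as x: print("none")
E
```

```text
[ 0.6375 -0.1959  0.2165] 10.300557312018078
[[139.97441878  93.37393016]]
[ 0.5397 -0.3204] D 92.5 81 0.0008
[ 0.5397 -0.3205] D 92.5 87 0.0012
[ 0.5397 -0.3205] D 108.9 81 0.0011
[ 0.5397 -0.3204] D 92.5 81 0.0008
[ 0.5397 -0.3204] D 92.5 87 0.0012
[ 0.5397 -0.3206] D 108.9 81 0.0011
```

View pics/w5.png

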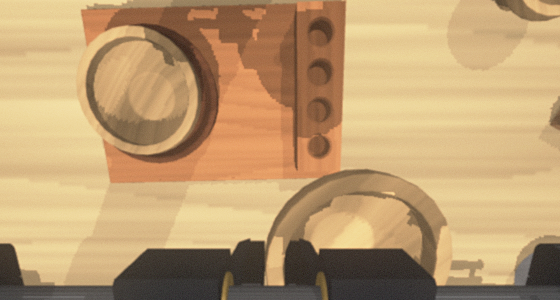

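```bash
python3 - <<'E'
from h import *
import pickle
w=pickle.load(open("w5.pkl","rb"))
z=.2165+.0047
# visible outer rim points: image half toward robot (world -x)
g=cv2.GaussianBlur(w["img"],(3,3),0).astype(np.float32)
P0=np.array([.6375,-.1524])
for lo,hi in((.035,.043),(.044,.052)):
  P0=np.array([.6375,-.1524])
  for it in range(4):
    pts=[]
    for t in np.radians(np.arange(125,236,3)):
        rr=np.arange(lo,hi,.0003);W=np.c_[P0[0]+rr*np.cos(t),P0[1]+rr*np.sin(t),0*rr+z];q=proj(w,W).astype(np.float32)
        if q[:,1].max()>238: continue
        v=cv2.remap(g,q[:,:1],q[:,1:],1).reshape(len(rr),3);d=np.abs(v[8:]-v[:-8]).sum(1);i=d.argmax()
        if d[i]>25:pts.append(W[i+4])
    pts=np.array(pts);ra={.035:.039,.044:.048}[lo]
    from scipy.optimize import least_squares
    P0=least_squares(lambda c:np.linalg.norm(pts[:,:2]-c,axis=1)-ra,P0,loss="soft_l1",f_scale=.001).x
  print(P0,len(pts),np.abs(np.linalg.norm(pts[:,:2]-P0,axis=1)-ra).mean())
# holes
m=(g.sum(2)<190).astype(np.uint8)
for u,v in((319,32),(318,71),(318,109),(318,145)): print(plane(w,(u,v),.052).round(4))
E
```

```text
[ 0.63963887 -0.15369121] 37 0.0006687233047370393
[ 0.63654578 -0.15733756] 37 0.00037985246557530614
[[ 0.4852 -0.1556  0.052 ]]
[[ 0.5181 -0.1552  0.052 ]]
[[ 0.5521 -0.1539  0.052 ]]
[[ 0.5865 -0.1525  0.052 ]]
```

Call:
{"fn": "drive_tool", "kwargs": {"deltas": [[[0, 0, 0], [0, -2, -1.2], 0.3], [[0, 0, 0], [0, -3.4, -2], 0.3], [[0, 0, 0], [0, -3.4, -2], 0.3], [[0, 0, 0], [0, -3.4, -2], 0.3], [[0, 0, 0], [0, -3, -1.8], 0.3], [[0, 0, 0], [0, -1.5, -0.9], 0.3], [[0, 0, 0], [2, 0, 0], 0.3], [[0, 0, 0], [2.5, 0, 0], 0.3], [[0, 0, 0], [1.5, 0, 0], 0.3], [[0, 0, 0], [0, 0, 0], 0.3], [[0, 0, 0], [0, 0, 0], 0.3], [[0, 0, 0], [0, 0, 0], 0.3]]}}

```text
clock: 12.78
tool_pos: [0.5398, -0.3636, 0.1576]
eef_rot: [-0.001, 0.706, 0.0, 0.708]
contact_force: [-0.7, 0.0, -1.6]
opening: 0.116
```

```bash
python3 - <<'E'
from h import *
p,M,st=tool();print(p,(M.T@(np.array([.5387,-.3625,.0893])-p)*100).round(2),M.round(3).tolist())
E
```

```text
[ 0.53977965 -0.36363153  0.15759858] [ 6.83  0.12 -0.12] [[0.002, -0.001, 1.0], [-0.0, 1.0, 0.001], [-1.0, -0.0, 0.002]]
```

Call:
{"fn": "drive_tool", "kwargs": {"deltas": [[[0, 0, 0], [1.5, 0.1, -0.1], 0.3], [[0, 0, 0], [1.8, 0, 0], 0.3], [[0, 0, 0], [1.4, 0, 0], 0.3], [[0, 0, 0], [0.8, 0, 0], 0.3], [[0, 0, 0], [0.5, 0, 0], 0.3], [[0, 0, 0], [0.3, 0, 0], 0.3], [[0, 0, 0], [0.2, 0, 0], 0.3], [[0, 0, 0], [0.2, 0, 0], 0.3], [[0, 0, 0], [0, 0, 0], 0.3], [[0, 0, 0], [0, 0, 0], 0.3]]}}

```text
clock: 13.62
tool_pos: [0.5384, -0.3649, 0.0913]
eef_rot: [-0.0, 0.706, -0.001, 0.708]
contact_force: [-1.0, -1.8, 5.7]
opening: 0.119
```

Call:
{"fn": "drive_tool", "kwargs": {"deltas": [[[0, 0, 0], [0.15, 0, 0], 0.3], [[0, 0, 0], [0.1, 0, 0], 0.3], [[0, 0, 0], [0, 0, 0], 0.3]]}}

```text
clock: 13.87
tool_pos: [0.5383, -0.3663, 0.0898]
eef_rot: [-0.001, 0.706, -0.002, 0.708]
contact_force: [-2.9, -2.2, 11.6]
opening: 0.124
```

```bash
python3 - <<'E'
from h import *
p,M,st=tool();print(p,st["contact_force"],st["opening"]*88)
s=cam("side");print(proj(s,(.54,-.32,.08)));cv2.imwrite("pics/s6.png",cv2.resize(s["img"][90:210,240:370],(650,600)))
E
```

```text
[ 0.53827901 -0.36633868  0.089849  ] [-2.92470956 -2.17629778 11.57595358] 10.918763286322974
[[301.95019754 144.34298047]]
```

Seated (z 0.0898, expected 0.0893). Release and go to lid d.

Call:
{"fn": "drive_tool", "kwargs": {"deltas": [[[0, 0, 0], [-0.1, 0, 0], 0.3], [[0, 0, 0], [0, 0, 0], 1.5], [[0, 0, 0], [0, 0, 0], 2.5], [[0, 0, 0], [0, 0, 0], 3], [[0, 0, 0], [-1, 0, 0], 3.3], [[0, 0, 0], [-3.5, 0, 0], 3.5], [[0, 0, 0], [-4, 0, 0], 3.5], [[0, 0, 0], [-4, 0, 0], 3.5], [[0, 0, 0], [-1, 3, 0], 3.5], [[0, 0, 0], [0, 4, 0.5], 3.5], [[0, 0, 0], [0, 4, 0.5], 3.5], [[0, 0, 0], [0, 4, 0.5], 3.5]]}}

```text
clock: 14.92
tool_pos: [0.5525, -0.2119, 0.224]
eef_rot: [0.001, 0.707, -0.0, 0.708]
contact_force: [0.4, 0.2, -0.1]
opening: 0.396
```

Call:
{"fn": "drive_tool", "kwargs": {"deltas": [[[0, 0, 0], [0, 4, 0.5], 3.5], [[0, 0, 0], [0, 4, 0.5], 3.5], [[0, 0, 0], [0, 4, 0.5], 3.5], [[0, 0, 0], [0, 4, 0.5], 3.5], [[0, 0, 0], [0, 4, 0], 3.5], [[0, 0, 0], [0, 0, 0], 3.5], [[0, 0, 0], [0, 0, 0], 3.5]]}}

```text
clock: 15.5
tool_pos: [0.5725, -0.0094, 0.2236]
eef_rot: [-0.002, 0.707, 0.003, 0.707]
contact_force: [0.2, -0.4, -0.2]
opening: 0.394
```

```bash
python3 - <<'E'
from h import *
import pickle
p,M,st=tool(); print(p.round(4))
w=cam("wrist"); pickle.dump(w,open("w7.pkl","wb"))
cv2.imwrite("pics/w7.png",w["img"][:300])
for n,P,rs in[("d",(.433,.05,.058),((.029,.035),(.038,.044))),("c",(.5397,-.3205,.094),((.036,.042),(.045,.051))),("b",(.5397,-.3205,.07),((.052,.058),))]:
  for lo,hi in rs:
    try: ce,ra,k,e=rim(w,proj(w,P)[0],P[2],lo,hi);print(n,ce.round(4),"D",(2000*ra).round(1),k,e.round(4))
    except Exception as x: print(n,"none")
ce=np.array([.433,.05]);print((M.T@(np.array([.433,.05-.0365,.12])-p)*100).round(2))
E
```

```text
[ 0.5725 -0.0094  0.2236]
d [0.433  0.0494] D 64.2 84 0.0015
d [0.4327 0.0489] D 80.8 57 0.0015
c none
c none
b [ 0.5397 -0.3189] D 106.0 23 0.0
[ 10.36   2.36 -13.94]
```

View pics/w7.png

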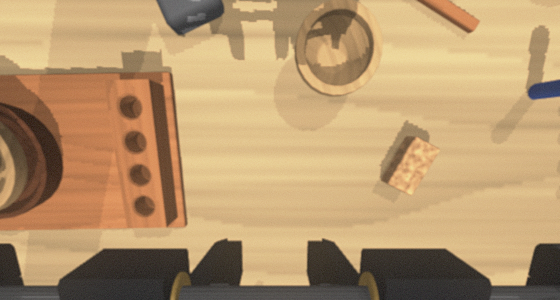

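Lid d is still at (0.433,0.0494), pixel (338,48).

Call:
{"fn": "drive_tool", "kwargs": {"deltas": [[[0, 0, 0], [0, 0.4, -2.5], 3.5], [[0, 0, 0], [1.5, 0.4, -2.9], 3.5], [[0, 0, 0], [2.2, 0.4, -2.9], 3.5], [[0, 0, 0], [2.2, 0.4, -2.9], 3.5], [[0, 0, 0], [2.2, 0.4, -2.3], 3.5], [[0, 0, 0], [2, 0.2, -0.5], 3.5], [[0, 0, 0], [0, 0, 0], 3.5], [[0, 0, 0], [0, 0, 0], 3.5], [[0, 0, 0], [0, 0, 0], 3.5]]}}

```text
clock: 16.3
tool_pos: [0.4344, 0.0076, 0.1226]
eef_rot: [0.001, 0.706, -0.001, 0.708]
contact_force: [0.4, 0.4, 0.3]
opening: 0.4
```

```bash
python3 - <<'E'
from h import *
p,M,st=tool();print(p,(M.T@(np.array([.433,.0129,.053])-p)*100).round(2),M.round(3).tolist())
E
```

```text
[0.43435535 0.00755757 0.12264747] [ 6.96  0.54 -0.16] [[0.003, 0.003, 1.0], [-0.0, 1.0, -0.003], [-1.0, -0.0, 0.003]]
```

Call:
{"fn": "drive_tool", "kwargs": {"deltas": [[[0, 0, 0], [2.4, 0.5, -0.15], 3.5], [[0, 0, 0], [2.3, 0, 0], 3.5], [[0, 0, 0], [2.2, 0, 0], 3.5], [[0, 0, 0], [0, 0, 0], 3.5], [[0, 0, 0], [0, 0, 0], 3.5], [[0, 0, 0], [0, 0, 0], 0.3], [[0, 0, 0], [0, 0, 0], 0.3], [[0, 0, 0], [0, 0, 0], 0.3], [[0, 0, 0], [0, 0, 0], 0.3], [[0, 0, 0], [0, 0, 0], 0.3]]}}

```text
clock: 17.13
tool_pos: [0.4332, 0.0128, 0.0664]
eef_rot: [-0.0, 0.707, -0.001, 0.707]
contact_force: [0.6, -0.8, 1.7]
opening: 0.086
```

Call:
{"fn": "drive_tool", "kwargs": {"deltas": [[[0, 0, 0], [-2.5, 0, 0], 0.3], [[0, 0, 0], [-4, 0, 0], 0.3], [[0, 0, 0], [-4, 0, 1], 0.3], [[0, 0, 0], [-3, -1, 2.5], 0.3], [[0, 0, 0], [-3, -1, 2.5], 0.3], [[0, 0, 0], [0, -2, 3.4], 0.3], [[0, 0, 0], [0, -2, 3.4], 0.3], [[0, 0, 0], [0, -2, 3.4], 0.3], [[0, 0, 0], [0, -3.6, 1.7], 0.3], [[0, 0, 0], [0, -3.8, 0.7], 0.3], [[0, 0, 0], [0, -3.5, 0], 0.3], [[0, 0, 0], [0, -1.5, 0], 0.3]]}}

```text
clock: 18.13
tool_pos: [0.6177, -0.1982, 0.2298]
eef_rot: [0.0, 0.709, -0.005, 0.705]
contact_force: [0.1, -0.9, -1.2]
opening: 0.087
```

Call:
{"fn": "drive_tool", "kwargs": {"deltas": [[[0, 0, 0], [0, 0, 0], 0.3], [[0, 0, 0], [0, 0, 0], 0.3], [[0, 0, 0], [0, 0, 0], 0.3]]}}

```text
clock: 18.38
tool_pos: [0.6189, -0.1884, 0.2309]
eef_rot: [-0.001, 0.708, 0.001, 0.706]
contact_force: [0.8, 1.3, -0.7]
opening: 0.088
```

```bash
python3 - <<'E'
from h import *
import pickle
p,M,st=tool(); print(p.round(4),st["opening"]*88)
w=cam("wrist"); pickle.dump(w,open("w8.pkl","wb"))
cv2.imwrite("pics/w8.png",w["img"][:300])
for P in((.5397,-.3205,.094),(.5397,-.324,.094),(.537,-.319,.094)):
  for lo,hi in((.036,.042),(.045,.051)):
    try: ce,ra,k,e=rim(w,proj(w,P)[0],P[2],lo,hi);print(ce.round(4),"D",(2000*ra).round(1),k,e.round(4))
    except Exception as x: print("none")
E
```

```text
[ 0.6189 -0.1884  0.2309] 7.700227262175359
[ 0.5387 -0.3245] D 78.6 83 0.0007
[ 0.5387 -0.3246] D 94.6 81 0.0012
[ 0.5387 -0.3245] D 78.6 83 0.0007
[ 0.5388 -0.3246] D 94.6 82 0.0013
[ 0.5396 -0.316 ] D 79.4 72 0.0014
[ 0.5357 -0.3157] D 95.8 64 0.0014
```

View pics/w8.png

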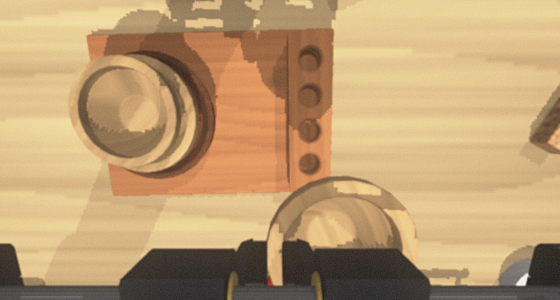

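Two things here. The stack's lid c fits at (0.5387,-0.3245), D 78.6 at z 0.094. Lid d was gripped about 13 mm higher than intended, with only the tips on the rim, so I'll check whether it hangs level.

```bash
python3 - <<'E'
from h import *
s=cam("side");c=cam("scene");print(proj(s,(.62,-.15,.2)),proj(c,(.62,-.15,.2)))
def cr(c,P,h=55):
    u,v=proj(c,P)[0].astype(int);return cv2.resize(c["img"][max(0,v-h):v+h,u-h:u+h],(390,390),interpolation=2)
cv2.imwrite("pics/s8.png",np.hstack([cr(s,(.6,-.2,.17),75),cr(c,(.6,-.2,.17),75)]))
E
```

```text
[[269.40477103 127.12450396]] [[197.90142337 189.14505201]]
```

View pics/s8.png

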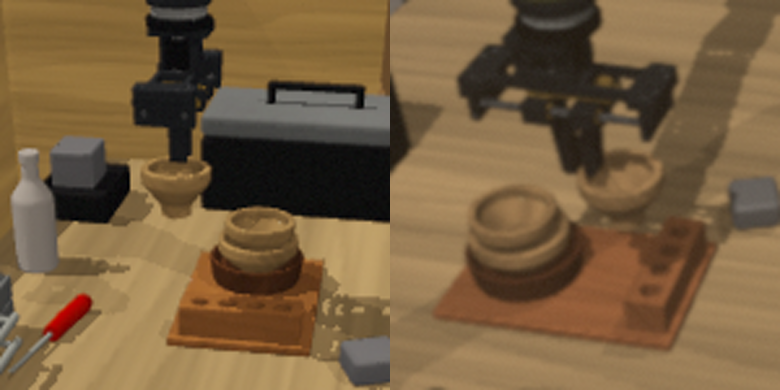

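Lid d hangs close to level, and the b+c stack stands straight. I'll measure where d's centre is relative to the tool.

```bash
python3 - <<'E'
from h import *
import pickle
from scipy.optimize import least_squares
w=pickle.load(open("w8.pkl","rb"));z=.2309-.0084
g=cv2.GaussianBlur(w["img"],(3,3),0).astype(np.float32)
for ra in(.032,.041):
 for s0 in(.0365,.033):
  P0=np.array([.6189,-.1884+s0])
  for it in range(5):
    pts=[]
    for t in np.radians(np.arange(110,251,3)):
        rr=np.arange(ra-.004,ra+.004,.0003);W=np.c_[P0[0]+rr*np.cos(t),P0[1]+rr*np.sin(t),0*rr+z];q=proj(w,W).astype(np.float32)
        if q[:,1].max()>236: continue
        v=cv2.remap(g,q[:,:1],q[:,1:],1).reshape(len(rr),3);d=np.abs(v[8:]-v[:-8]).sum(1);i=d.argmax()
        if d[i]>25:pts.append(W[i+4])
    pts=np.array(pts)
    P0=least_squares(lambda c:np.linalg.norm(pts[:,:2]-c,axis=1)-ra,P0,loss="soft_l1",f_scale=.001).x
  print(ra,P0-[.6189,-.1884],len(pts),np.abs(np.linalg.norm(pts[:,:2]-P0,axis=1)-ra).mean(),circ(pts))
E
```

```text
0.032 [-0.00176855  0.03607177] 46 0.0014117810190471729 (array([ 0.61108121, -0.15187298]), np.float64(0.027304546252927532))
0.032 [-0.00181969  0.0354586 ] 45 0.001282025997858449 (array([ 0.61193428, -0.15247512]), np.float64(0.028028683674830246))
0.041 [-0.00217358  0.03269609] 47 0.0007957217437632639 (array([ 0.61611577, -0.15573484]), np.float64(0.04046892584933712))
0.041 [-0.00217471  0.03269956] 47 0.0007823040710308941 (array([ 0.61608068, -0.15572673]), np.float64(0.04044706100031704))
```

Call:
{"fn": "drive_tool", "kwargs": {"deltas": [[[0, 0, 0], [0, -2, -0.9], 0.3], [[0, 0, 0], [0, -3.5, -1.6], 0.3], [[0, 0, 0], [0, -3.6, -1.7], 0.3], [[0, 0, 0], [0, -3.5, -1.6], 0.3], [[0, 0, 0], [0, -3, -1.4], 0.3], [[0, 0, 0], [0, -1.5, -0.7], 0.3], [[0, 0, 0], [1.5, 0, 0], 0.3], [[0, 0, 0], [2.5, 0, 0], 0.3], [[0, 0, 0], [0, 0, 0], 0.3], [[0, 0, 0], [0, 0, 0], 0.3], [[0, 0, 0], [0, 0, 0], 0.3]]}}

```text
clock: 19.45
tool_pos: [0.541, -0.3609, 0.1925]
eef_rot: [-0.001, 0.707, -0.0, 0.707]
contact_force: [0.2, -1.2, -0.3]
opening: 0.091
```

```bash
python3 - <<'E'
from h import *
p,M,st=tool();print(p,(M.T@(np.array([.540,-.359,.1264])-p)*100).round(2),M.round(3).tolist(),st["opening"]*88)
E
```

```text
[ 0.54097942 -0.36092868  0.19249785] [ 6.61  0.21 -0.09] [[-0.001, -0.001, 1.0], [-0.002, 1.0, 0.001], [-1.0, -0.002, -0.001]] 7.969755098861661
```

Call:
{"fn": "drive_tool", "kwargs": {"deltas": [[[0, 0, 0], [1.5, 0.2, -0.1], 0.3], [[0, 0, 0], [1.8, 0, 0], 0.3], [[0, 0, 0], [1.2, 0, 0], 0.3], [[0, 0, 0], [0.8, 0, 0], 0.3], [[0, 0, 0], [0.5, 0, 0], 0.3], [[0, 0, 0], [0.3, 0, 0], 0.3], [[0, 0, 0], [0.2, 0, 0], 0.3], [[0, 0, 0], [0.1, 0, 0], 0.3], [[0, 0, 0], [0, 0, 0], 0.3], [[0, 0, 0], [0, 0, 0], 0.3]]}}

```text
clock: 20.28
tool_pos: [0.539, -0.3602, 0.1279]
eef_rot: [-0.001, 0.708, -0.001, 0.707]
contact_force: [-0.3, 0.2, -0.8]
opening: 0.089
```

Call:
{"fn": "drive_tool", "kwargs": {"deltas": [[[0, 0, 0], [0.15, 0, 0], 0.3], [[0, 0, 0], [0.15, 0, 0], 0.3], [[0, 0, 0], [0, 0, 0], 0.3], [[0, 0, 0], [0, 0, 0], 0.3]]}}

```text
clock: 20.62
tool_pos: [0.5398, -0.3618, 0.1262]
eef_rot: [-0.001, 0.707, -0.002, 0.707]
contact_force: [-0.0, -2.5, 5.9]
opening: 0.087
```

Contact at the expected height. Release.

Call:
{"fn": "drive_tool", "kwargs": {"deltas": [[[0, 0, 0], [0, 0, 0], 1.2], [[0, 0, 0], [0, 0, 0], 2], [[0, 0, 0], [0, 0, 0], 3], [[0, 0, 0], [0, 0, 0], 3.3], [[0, 0, 0], [-1.5, 0, 0], 3.5], [[0, 0, 0], [-4, 0, 0], 4], [[0, 0, 0], [-4, 0, 0], 4], [[0, 0, 0], [-2, 3, 1], 4], [[0, 0, 0], [0, 4, 1], 4], [[0, 0, 0], [0, 4, 1], 4], [[0, 0, 0], [0, 4, 1], 4], [[0, 0, 0], [0, 2, 4], 4]]}}

```text
clock: 21.62
tool_pos: [0.6095, -0.1841, 0.2376]
eef_rot: [-0.002, 0.712, 0.003, 0.702]
contact_force: [0.5, -1.2, -1.2]
opening: 0.451
```

Call:
{"fn": "drive_tool", "kwargs": {"deltas": [[[0, 0, 0], [0, 0, 0], 4], [[0, 0, 0], [0, 0, 0], 4], [[0, 0, 0], [0, 0, 0], 4]]}}

```text
clock: 21.87
tool_pos: [0.6161, -0.1918, 0.2385]
eef_rot: [-0.001, 0.708, -0.001, 0.706]
contact_force: [-0.3, -0.7, 0.3]
opening: 0.452
```

```bash
python3 - <<'E'
from h import *
import pickle
p,M,st=tool(); print(p.round(4))
w=cam("wrist"); pickle.dump(w,open("w9.pkl","wb"));s=cam("side")
v=w["img"][:240];k=cv2.resize(s["img"][110:215,240:370],(297,240))
cv2.imwrite("pics/w9.png",np.hstack([v[:,:380],k]))
for P,rs in(((.539,-.324,.118),((.029,.035),(.038,.044))),((.5387,-.3245,.094),((.045,.051),))):
  for lo,hi in rs:
    try: ce,ra,k,e=rim(w,proj(w,P)[0],P[2],lo,hi);print(ce.round(4),"D",(2000*ra).round(1),k,e.round(4))
    except Exception as x: print("none")
for rc in((319,32),): pass
E
```

```text
[ 0.6161 -0.1918  0.2385]
[ 0.5379 -0.3244] D 64.6 88 0.0012
[ 0.5381 -0.3246] D 80.6 84 0.0013
[ 0.5389 -0.3244] D 94.0 72 0.0014
```

View pics/w9.png

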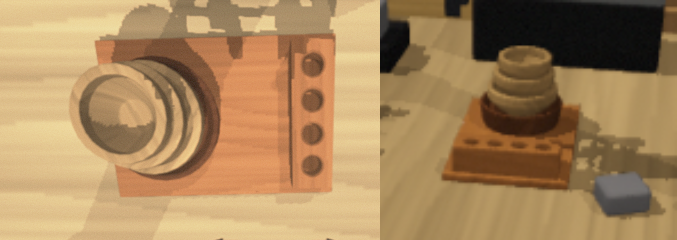

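The stack is level and nested: d at (0.538,-0.3245), c at (0.539,-0.3244), fitted at the expected rim heights. Now I'll measure the rack holes and the tubes.

```bash
python3 - <<'E'
from h import *
import pickle
for f,H in(("w5.pkl",((319,32),(318,71),(318,109),(318,145))),("w9.pkl",((312,65),(313,100),(313,133),(312,165))),("w8.pkl",((310,59),(310,96),(309,130),(309,162))),("w7.pkl",((130,106),(135,141),(140,174),(144,205)))):
  w=pickle.load(open(f,"rb"))
  for uv in H:
    ce,ra,k,e=rim(w,uv,.052,.008,.014);print(f,ce.round(4),"D",(2000*ra).round(1),k,e.round(4))
p,M,st=tool();print((M.T@(np.array([.57,.36,.25])-p)*100).round(1))
E
```

```text
w5.pkl [ 0.485  -0.1547] D 23.8 83 0.0014
w5.pkl [ 0.5189 -0.1539] D 24.1 90 0.0015
w5.pkl [ 0.5528 -0.1534] D 23.8 84 0.0015
w5.pkl [ 0.5882 -0.1521] D 22.6 87 0.0012
w9.pkl [ 0.4862 -0.1548] D 22.9 90 0.0009
w9.pkl [ 0.52   -0.1539] D 23.2 90 0.0009
w9.pkl [ 0.554  -0.1532] D 23.1 88 0.0014
w9.pkl [ 0.5877 -0.1522] D 23.2 90 0.001
w8.pkl [ 0.485  -0.1548] D 23.8 81 0.0009
w8.pkl [ 0.5191 -0.1542] D 24.0 79 0.001
w8.pkl [ 0.5534 -0.1533] D 23.9 87 0.0014
w8.pkl [ 0.5878 -0.1521] D 23.0 90 0.0005
w7.pkl [ 0.4857 -0.1536] D 22.3 90 0.0007
w7.pkl [ 0.5196 -0.1529] D 22.5 90 0.0008
w7.pkl [ 0.5536 -0.1521] D 22.8 90 0.0011
w7.pkl [ 0.5874 -0.1511] D 22.6 90 0.0013
[-1.3 55.3 -4.7]
```

Call:
{"fn": "drive_tool", "kwargs": {"deltas": [[[0, 0, 0], [0, 3, 0], 4], [[0, 0, 0], [0, 4, 0], 4], [[0, 0, 0], [0, 4, 0], 4], [[0, 0, 0], [0, 4, 0], 4], [[0, 0, 0], [0, 4, 0], 4], [[0, 0, 0], [0, 4, 0], 4], [[0, 0, 0], [0, 4, 0], 4], [[0, 0, 0], [0, 4, 0], 4], [[0, 0, 0], [0, 4, 0], 4], [[0, 0, 0], [0, 4, 0], 4], [[0, 0, 0], [0, 4, 0], 4], [[0, 0, 0], [0, 4, 0], 4]]}}

```text
clock: 22.97
tool_pos: [0.617, 0.2786, 0.2381]
eef_rot: [-0.0, 0.708, -0.002, 0.706]
contact_force: [0.5, -0.5, 0.8]
opening: 0.453
```

Call:
{"fn": "drive_tool", "kwargs": {"deltas": [[[0, 0, 0], [0, 4, -0.7], 4], [[0, 0, 0], [0, 4, -0.7], 4], [[0, 0, 0], [0, 2, -0.7], 4], [[0, 0, 0], [0, 0, 0], 4], [[0, 0, 0], [0, 0, 0], 4], [[0, 0, 0], [0, 0, 0], 4]]}}

```text
clock: 23.47
tool_pos: [0.597, 0.376, 0.2376]
eef_rot: [-0.0, 0.708, -0.003, 0.707]
contact_force: [0.2, -0.8, 0.0]
opening: 0.456
```

```bash
python3 - <<'E'
from h import *
import pickle
p,M,st=tool(); print(p.round(4),M.round(3).tolist(),st["q"].round(2))
w=cam("wrist"); pickle.dump(w,open("w10.pkl","wb"))
cv2.imwrite("pics/w10.png",w["img"][:300])
E
```

```text
[0.597  0.376  0.2376] [[-0.001, 0.003, 1.0], [-0.005, 1.0, -0.003], [-1.0, -0.005, -0.001]] [-0.45  0.84 -0.39  1.29  0.33  1.08  0.69]
```

View pics/w10.png

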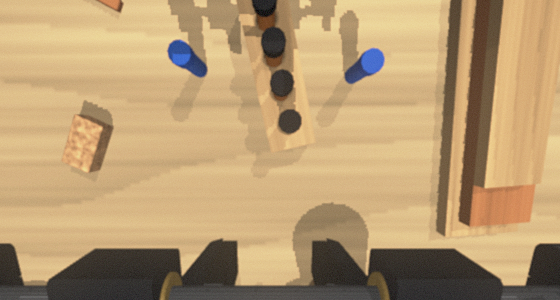

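15 pictures viewed. Caps are at (290,122), (282,83), (273,42) and (264,3). The blue decoys at (180,53) and (370,61) stand on either side of the block.

```bash
python3 - <<'E'
from h import *
import pickle
w=pickle.load(open("w10.pkl","rb"));g=w["img"].max(2)
m=((g<60)).astype(np.uint8);m[:,:240]=0;m[:,320:]=0;m[200:]=0
n,l,s,c=cv2.connectedComponentsWithStats(m)
for i in range(1,n):
    if s[i,4]>150: print(s[i],c[i].round(1),plane(w,c[i],.087).round(4),plane(w,c[i],.095).round(4))
for uv in((290,122),(282,83),(273,42)):
    ce,ra,k,e=rim(w,uv,.095,.008,.014);print(ce.round(4),"D",(2000*ra).round(1),k,e.round(4))
hb=cv2.cvtColor(w["img"],cv2.COLOR_BGR2HSV);b=cv2.inRange(hb,(105,120,50),(130,255,255))
n,l,s,c=cv2.connectedComponentsWithStats(b)
for i in range(1,n):
    if s[i,4]>100: print("blue",s[i],plane(w,c[i],.04).round(3))
E
```

```text
[252   0  24  17 324] [264.2   6.9] [[0.4292 0.3664 0.087 ]] [[0.432  0.3667 0.095 ]]
[262  27  23  31 555] [273.   41.9] [[0.4562 0.3739 0.087 ]] [[0.4583 0.3739 0.095 ]]
[0.5235 0.3885] D 21.5 90 0.0007
[0.4912 0.3812] D 22.3 90 0.0014
[0.4586 0.374 ] D 22.8 90 0.0011
blue [168  41  38  35 717] [[0.458 0.283 0.04 ]]
blue [347  49  37  33 507] [[0.464 0.475 0.04 ]]
```

Tube centres lie on a line at 33.8 mm spacing (expected 34): T3 (0.5235,0.3885), T2 (0.4905,0.381), T1 (0.4573,0.3735), T0 (0.424,0.366). Rack holes: H0 (0.4856,-0.1545), H1 (0.5194,-0.1538), H2 (0.5536,-0.1531), H3 (0.5877,-0.152). T3 first.

Call:
{"fn": "drive_tool", "kwargs": {"deltas": [[[0, 0, 0], [1, 0.3, -2], 3], [[0, 0, 0], [1.5, 0.4, -2.5], 3], [[0, 0, 0], [2, 0.5, -2.2], 3], [[0, 0, 0], [3, 0.1, -0.7], 3], [[0, 0, 0], [2, 0, 0], 3], [[0, 0, 0], [0, 0, 0], 3], [[0, 0, 0], [0, 0, 0], 3], [[0, 0, 0], [0, 0, 0], 3]]}}

```text
clock: 24.18
tool_pos: [0.5234, 0.3909, 0.1442]
eef_rot: [0.001, 0.707, -0.002, 0.707]
contact_force: [-0.4, 0.9, 0.1]
opening: 0.342
```

```bash
cat >> h.py <<'E'
def go(*t):
    p,M,st=tool();print(p.round(4),"delta cm",(M.T@(np.array(t)-p)*100).round(2),"open",(st["opening"]*88).round(1),"F",st["contact_force"].round(1),"x-axis",M[:,0].round(3))
E
python3 -c "
from h import *
go(.5235,.3885,.078)"
```

```text
Traceback (most recent call last):
  File "h.py", line 44, in go
    p,M,st=tool();print(p.round(4),"delta cm",(M.T@(np.array(t)-p)*100).round(2),"open",(st["opening"]*88).round(1),"F",st["contact_force"].round(1),"x-axis",M[:,0].round(3))
                                                                                        ^^^^^^^^^^^^^^^^^^^^^^^^
AttributeError: 'float' object has no attribute 'round'
```

Call:
{"fn": "drive_tool", "kwargs": {"deltas": [[[0, 0, 0], [1.8, -0.2, 0], 3], [[0, 0, 0], [2.4, 0, 0], 3], [[0, 0, 0], [2.4, 0, 0], 3], [[0, 0, 0], [0, 0, 0], 3], [[0, 0, 0], [0, 0, 0], 3], [[0, 0, 0], [0, 0, 0], 1.5], [[0, 0, 0], [0, 0, 0], 1.5], [[0, 0, 0], [0, 0, 0], 1.5], [[0, 0, 0], [0, 0, 0], 1.5]], "force": 20}}

```text
clock: 24.93
tool_pos: [0.5225, 0.3906, 0.079]
eef_rot: [0.0, 0.707, -0.0, 0.707]
contact_force: [-0.3, 0.4, 6.0]
opening: 0.238
```

```bash
sed -i 's/(st\["opening"\]\*88).round(1)/round(st["opening"]*88,1)/' h.py
python3 -c "
from h import *
go(.5877,-.152,.24)"
```

```text
[0.5225 0.3906 0.079 ] delta cm [-16.11 -54.25   6.57] open 20.9 F [-0.3  0.4  6. ] x-axis [ 0.001  0.    -1.   ]
```

Call:
{"fn": "drive_tool", "kwargs": {"deltas": [[[0, 0, 0], [-2.5, 0, 0], 1.5], [[0, 0, 0], [-4, 0, 0], 1.5], [[0, 0, 0], [-4, 0, 0], 1.5], [[0, 0, 0], [-3, -2, 0.4], 1.5], [[0, 0, 0], [-1, -3.8, 0.5], 1.5], [[0, 0, 0], [0, -4, 0.5], 1.5], [[0, 0, 0], [0, -4, 0.5], 1.5], [[0, 0, 0], [0, -4, 0.5], 1.5], [[0, 0, 0], [0, -4, 0.5], 1.5], [[0, 0, 0], [0, -4, 0.5], 1.5], [[0, 0, 0], [0, -4, 0.5], 1.5], [[0, 0, 0], [0, -4, 0.5], 1.5]]}}

```text
clock: 25.93
tool_pos: [0.5655, 0.0499, 0.2233]
eef_rot: [-0.001, 0.708, -0.001, 0.707]
contact_force: [0.9, 0.1, -0.5]
opening: 0.236
```

Call:
{"fn": "drive_tool", "kwargs": {"deltas": [[[0, 0, 0], [0, -4, 0.5], 1.5], [[0, 0, 0], [0, -4, 0.5], 1.5], [[0, 0, 0], [0, -4, 0.5], 1.5], [[0, 0, 0], [0, -4, 0.5], 1.5], [[0, 0, 0], [0, -3, 0.2], 1.5], [[0, 0, 0], [1, -1.4, 0], 1.5], [[0, 0, 0], [3, 0, 0], 1.5], [[0, 0, 0], [2.5, 0, 0], 1.5], [[0, 0, 0], [0, 0, 0], 1.5], [[0, 0, 0], [0, 0, 0], 1.5], [[0, 0, 0], [0, 0, 0], 1.5]]}}

```text
clock: 26.85
tool_pos: [0.588, -0.1511, 0.1591]
eef_rot: [-0.001, 0.707, -0.0, 0.707]
contact_force: [0.1, -0.6, 0.6]
opening: 0.235
```

```bash
python3 -c "
from h import *
go(.5867,-.152,.086)"
```

```text
[ 0.588  -0.1511  0.1591] delta cm [ 7.31 -0.08 -0.13] open 20.7 F [ 0.1 -0.6  0.6] x-axis [-0.001 -0.002 -1.   ]
```

Call:
{"fn": "drive_tool", "kwargs": {"deltas": [[[0, 0, 0], [0.8, -0.1, -0.1], 1.5], [[0, 0, 0], [1.6, 0, 0], 1.5], [[0, 0, 0], [1.2, 0, 0], 1.5], [[0, 0, 0], [1, 0, 0], 1.5], [[0, 0, 0], [1, 0, 0], 1.5], [[0, 0, 0], [0.8, 0, 0], 1.5], [[0, 0, 0], [0.5, 0, 0], 1.5], [[0, 0, 0], [0.3, 0, 0], 1.5], [[0, 0, 0], [0, 0, 0], 1.5], [[0, 0, 0], [0, 0, 0], 1.5]]}}

```text
clock: 27.68
tool_pos: [0.5864, -0.153, 0.086]
eef_rot: [-0.001, 0.708, -0.001, 0.707]
contact_force: [0.5, 1.0, -0.4]
opening: 0.239
```

Call:
{"fn": "drive_tool", "kwargs": {"deltas": [[[0, 0, 0], [0.15, 0, 0], 1.5], [[0, 0, 0], [0, 0, 0], 1.5], [[0, 0, 0], [0, 0, 0], 2.3], [[0, 0, 0], [0, 0, 0], 3], [[0, 0, 0], [0, 0, 0], 3], [[0, 0, 0], [-2, 0, 0], 3], [[0, 0, 0], [-4, 0, 0], 3], [[0, 0, 0], [-4, 0, 0], 3], [[0, 0, 0], [0, 3, -0.5], 3], [[0, 0, 0], [0, 4, -0.8], 3], [[0, 0, 0], [0, 4, -0.8], 3], [[0, 0, 0], [0, 4, -0.8], 3]]}}

```text
clock: 28.68
tool_pos: [0.5567, -0.0027, 0.1842]
eef_rot: [-0.0, 0.708, -0.002, 0.706]
contact_force: [0.3, 0.2, -0.1]
opening: 0.343
```

Call:
{"fn": "drive_tool", "kwargs": {"deltas": [[[0, 0, 0], [0, 4, -0.8], 3], [[0, 0, 0], [0, 4, -0.8], 3], [[0, 0, 0], [0, 4, -0.8], 3], [[0, 0, 0], [0, 4, -0.8], 3], [[0, 0, 0], [0, 4, -0.8], 3], [[0, 0, 0], [0, 4, -0.8], 3], [[0, 0, 0], [0, 4, -0.8], 3], [[0, 0, 0], [0, 4, -0.8], 3], [[0, 0, 0], [0, 4, -0.8], 3], [[0, 0, 0], [0, 2, 0], 3], [[0, 0, 0], [0, 0, 0], 3], [[0, 0, 0], [0, 0, 0], 3]]}}

```text
clock: 29.68
tool_pos: [0.4849, 0.3774, 0.183]
eef_rot: [-0.002, 0.708, -0.0, 0.706]
contact_force: [0.8, -0.6, 0.3]
opening: 0.339
```

```bash
python3 -c "
from h import *
go(.4905,.381,.145)
s=cam('side')
for P in((.5877,-.152,.102),(.5877,-.152,.094),(.5877,-.152,.112),(.5877,-.152,.07)): u,v=proj(s,P)[0].round().astype(int); print(u,v,s['img'][v,u])
"
```

```text
[0.4849 0.3774 0.183 ] delta cm [3.8  0.37 0.57] open 29.9 F [ 0.8 -0.6  0.3] x-axis [-0.003 -0.003 -1.   ]
280 157 [28 37 39]
280 159 [29 30 31]
280 154 [36 61 63]
280 166 [84 87 90]
```

Call:
{"fn": "drive_tool", "kwargs": {"deltas": [[[0, 0, 0], [1, 0.35, 0.55], 3], [[0, 0, 0], [3, 0, 0], 3], [[0, 0, 0], [0, 0, 0], 3], [[0, 0, 0], [0, 0, 0], 3], [[0, 0, 0], [0, 0, 0], 3]]}}

```text
clock: 30.15
tool_pos: [0.4915, 0.3793, 0.1437]
eef_rot: [-0.0, 0.708, -0.002, 0.706]
contact_force: [0.5, 0.5, -0.3]
opening: 0.342
```

```bash
python3 -c "
from h import *
go(.4905,.381,.078)"
```

```text
[0.4915 0.3793 0.1437] delta cm [ 6.57  0.19 -0.09] open 30.1 F [ 0.5  0.5 -0.3] x-axis [-0.002 -0.003 -1.   ]
```

Call:
{"fn": "drive_tool", "kwargs": {"deltas": [[[0, 0, 0], [1.8, 0.15, -0.1], 3], [[0, 0, 0], [2.4, 0, 0], 3], [[0, 0, 0], [2.4, 0, 0], 3], [[0, 0, 0], [0, 0, 0], 3], [[0, 0, 0], [0, 0, 0], 3], [[0, 0, 0], [0, 0, 0], 1.5], [[0, 0, 0], [0, 0, 0], 1.5], [[0, 0, 0], [0, 0, 0], 1.5], [[0, 0, 0], [0, 0, 0], 1.5]]}}

```text
clock: 30.9
tool_pos: [0.4908, 0.3825, 0.0793]
eef_rot: [0.0, 0.707, -0.0, 0.707]
contact_force: [-0.2, -0.1, 6.5]
opening: 0.233
```

```bash
python3 -c "
from h import *
go(.5536,-.1531,.24)"
```

```text
[0.4908 0.3825 0.0793] delta cm [-16.07 -53.55   6.32] open 20.5 F [-0.2 -0.1  6.5] x-axis [ 0.  0. -1.]
```

Call:
{"fn": "drive_tool", "kwargs": {"deltas": [[[0, 0, 0], [-2.5, 0, 0], 1.5], [[0, 0, 0], [-4, 0, 0], 1.5], [[0, 0, 0], [-4, 0, 0], 1.5], [[0, 0, 0], [-3, -2, 0.4], 1.5], [[0, 0, 0], [-1, -3.8, 0.5], 1.5], [[0, 0, 0], [0, -4, 0.5], 1.5], [[0, 0, 0], [0, -4, 0.5], 1.5], [[0, 0, 0], [0, -4, 0.5], 1.5], [[0, 0, 0], [0, -4, 0.5], 1.5], [[0, 0, 0], [0, -4, 0.5], 1.5], [[0, 0, 0], [0, -4, 0.5], 1.5], [[0, 0, 0], [0, -4, 0.5], 1.5]]}}

```text
clock: 31.9
tool_pos: [0.5339, 0.0418, 0.2237]
eef_rot: [-0.001, 0.708, -0.001, 0.707]
contact_force: [1.1, 0.6, -0.2]
opening: 0.235
```

Call:
{"fn": "drive_tool", "kwargs": {"deltas": [[[0, 0, 0], [0, -4, 0.5], 1.5], [[0, 0, 0], [0, -4, 0.5], 1.5], [[0, 0, 0], [0, -4, 0.5], 1.5], [[0, 0, 0], [0, -4, 0.5], 1.5], [[0, 0, 0], [0, -3, 0], 1.5], [[0, 0, 0], [1, -0.8, 0], 1.5], [[0, 0, 0], [3, 0, 0], 1.5], [[0, 0, 0], [2.5, 0, 0], 1.5], [[0, 0, 0], [0, 0, 0], 1.5], [[0, 0, 0], [0, 0, 0], 1.5], [[0, 0, 0], [0, 0, 0], 1.5]]}}

```text
clock: 32.82
tool_pos: [0.5545, -0.1536, 0.1597]
eef_rot: [-0.001, 0.707, -0.0, 0.707]
contact_force: [0.4, -0.3, -0.1]
opening: 0.237
```

```bash
python3 -c "
from h import *
go(.5538,-.1531,.086)"
```

```text
[ 0.5545 -0.1536  0.1597] delta cm [ 7.37  0.06 -0.07] open 20.8 F [ 0.4 -0.3 -0.1] x-axis [-0.001 -0.002 -1.   ]
```

Call:
{"fn": "drive_tool", "kwargs": {"deltas": [[[0, 0, 0], [0.8, 0.05, -0.05], 1.5], [[0, 0, 0], [1.6, 0, 0], 1.5], [[0, 0, 0], [1.2, 0, 0], 1.5], [[0, 0, 0], [1, 0, 0], 1.5], [[0, 0, 0], [1, 0, 0], 1.5], [[0, 0, 0], [0.8, 0, 0], 1.5], [[0, 0, 0], [0.5, 0, 0], 1.5], [[0, 0, 0], [0.5, 0, 0], 1.5], [[0, 0, 0], [0, 0, 0], 1.5], [[0, 0, 0], [0, 0, 0], 1.5]]}}

```text
clock: 33.65
tool_pos: [0.5546, -0.1539, 0.0855]
eef_rot: [-0.001, 0.707, -0.001, 0.707]
contact_force: [0.0, -0.2, 5.2]
opening: 0.233
```

Call:
{"fn": "drive_tool", "kwargs": {"deltas": [[[0, 0, 0], [0, 0, 0], 2.3], [[0, 0, 0], [0, 0, 0], 3], [[0, 0, 0], [0, 0, 0], 3], [[0, 0, 0], [-2, 0, 0], 3], [[0, 0, 0], [-4, 0, 0], 3], [[0, 0, 0], [-4, 0, 0], 3], [[0, 0, 0], [0, 3, -0.5], 3], [[0, 0, 0], [0, 4, -0.8], 3], [[0, 0, 0], [0, 4, -0.8], 3], [[0, 0, 0], [0, 4, -0.8], 3], [[0, 0, 0], [0, 4, -0.8], 3], [[0, 0, 0], [0, 4, -0.8], 3]]}}

```text
clock: 34.65
tool_pos: [0.5076, 0.0777, 0.1841]
eef_rot: [-0.001, 0.708, -0.001, 0.706]
contact_force: [0.9, 0.1, -0.4]
opening: 0.339
```

Call:
{"fn": "drive_tool", "kwargs": {"deltas": [[[0, 0, 0], [0, 4, -0.8], 3], [[0, 0, 0], [0, 4, -0.8], 3], [[0, 0, 0], [0, 4, -0.8], 3], [[0, 0, 0], [0, 4, -0.8], 3], [[0, 0, 0], [0, 4, -0.7], 3], [[0, 0, 0], [0, 4, -0.7], 3], [[0, 0, 0], [0, 3.7, -0.5], 3], [[0, 0, 0], [1, 2, 0], 3], [[0, 0, 0], [2.8, 0, 0], 3], [[0, 0, 0], [0, 0, 0], 3], [[0, 0, 0], [0, 0, 0], 3], [[0, 0, 0], [0, 0, 0], 3]]}}

```text
clock: 35.65
tool_pos: [0.4579, 0.3719, 0.146]
eef_rot: [-0.001, 0.708, -0.002, 0.706]
contact_force: [0.3, -0.3, 0.6]
opening: 0.342
```

```bash
python3 -c "
from h import *
go(.4573,.3735,.078)"
```

```text
[0.4579 0.3719 0.146 ] delta cm [ 6.8   0.18 -0.05] open 30.1 F [ 0.3 -0.3  0.6] x-axis [-0.002 -0.003 -1.   ]
```

Call:
{"fn": "drive_tool", "kwargs": {"deltas": [[[0, 0, 0], [2, 0.15, -0.05], 3], [[0, 0, 0], [2.4, 0, 0], 3], [[0, 0, 0], [2.4, 0, 0], 3], [[0, 0, 0], [0, 0, 0], 3], [[0, 0, 0], [0, 0, 0], 3], [[0, 0, 0], [0, 0, 0], 1.5], [[0, 0, 0], [0, 0, 0], 1.5], [[0, 0, 0], [0, 0, 0], 1.5], [[0, 0, 0], [0, 0, 0], 1.5]]}}

```text
clock: 36.4
tool_pos: [0.4578, 0.3753, 0.0794]
eef_rot: [0.0, 0.707, -0.0, 0.707]
contact_force: [-0.5, -0.9, 7.1]
opening: 0.236
```

```bash
python3 -c "
from h import *
go(.5194,-.1538,.24)"
```

```text
[0.4578 0.3753 0.0794] delta cm [-16.05 -52.9    6.2 ] open 20.8 F [-0.5 -0.9  7.1] x-axis [ 0. -0. -1.]
```

Call:
{"fn": "drive_tool", "kwargs": {"deltas": [[[0, 0, 0], [-2.5, 0, 0], 1.5], [[0, 0, 0], [-4, 0, 0], 1.5], [[0, 0, 0], [-4, 0, 0], 1.5], [[0, 0, 0], [-3, -2, 0.3], 1.5], [[0, 0, 0], [-1, -3.8, 0.5], 1.5], [[0, 0, 0], [0, -4, 0.5], 1.5], [[0, 0, 0], [0, -4, 0.5], 1.5], [[0, 0, 0], [0, -4, 0.5], 1.5], [[0, 0, 0], [0, -4, 0.5], 1.5], [[0, 0, 0], [0, -4, 0.5], 1.5], [[0, 0, 0], [0, -4, 0.5], 1.5], [[0, 0, 0], [0, -4, 0.5], 1.5]]}}

```text
clock: 37.4
tool_pos: [0.4999, 0.0349, 0.2239]
eef_rot: [-0.001, 0.708, -0.001, 0.707]
contact_force: [0.6, -0.1, -0.6]
opening: 0.237
```

Call:
{"fn": "drive_tool", "kwargs": {"deltas": [[[0, 0, 0], [0, -4, 0.5], 1.5], [[0, 0, 0], [0, -4, 0.5], 1.5], [[0, 0, 0], [0, -4, 0.5], 1.5], [[0, 0, 0], [0, -4, 0.4], 1.5], [[0, 0, 0], [0, -2.4, 0], 1.5], [[0, 0, 0], [1, -0.7, 0], 1.5], [[0, 0, 0], [3, 0, 0], 1.5], [[0, 0, 0], [2.5, 0, 0], 1.5], [[0, 0, 0], [0, 0, 0], 1.5], [[0, 0, 0], [0, 0, 0], 1.5], [[0, 0, 0], [0, 0, 0], 1.5]]}}

```text
clock: 38.32
tool_pos: [0.5195, -0.1532, 0.1596]
eef_rot: [-0.001, 0.707, -0.0, 0.707]
contact_force: [0.9, -0.7, -0.3]
opening: 0.234
```

```bash
python3 -c "
from h import *
go(.5198,-.1538,.0855)"
```

```text
[ 0.5195 -0.1532  0.1596] delta cm [ 7.41 -0.04  0.04] open 20.6 F [ 0.9 -0.7 -0.3] x-axis [-0.001 -0.002 -1.   ]
```

Call:
{"fn": "drive_tool", "kwargs": {"deltas": [[[0, 0, 0], [0.8, 0, 0], 1.5], [[0, 0, 0], [1.6, 0, 0], 1.5], [[0, 0, 0], [1.2, 0, 0], 1.5], [[0, 0, 0], [1, 0, 0], 1.5], [[0, 0, 0], [1, 0, 0], 1.5], [[0, 0, 0], [0.8, 0, 0], 1.5], [[0, 0, 0], [0.5, 0, 0], 1.5], [[0, 0, 0], [0.5, 0, 0], 1.5], [[0, 0, 0], [0, 0, 0], 1.5], [[0, 0, 0], [0, 0, 0], 1.5]]}}

```text
clock: 39.15
tool_pos: [0.5198, -0.1545, 0.0854]
eef_rot: [-0.001, 0.707, -0.001, 0.707]
contact_force: [-0.2, -1.2, 4.6]
opening: 0.233
```

Home. Now T0 at (0.424,0.366): y +52.0, x -9.6.

Call:
{"fn": "drive_tool", "kwargs": {"deltas": [[[0, 0, 0], [0, 0, 0], 2.3], [[0, 0, 0], [0, 0, 0], 3], [[0, 0, 0], [0, 0, 0], 3], [[0, 0, 0], [-2, 0, 0], 3], [[0, 0, 0], [-4, 0, 0], 3], [[0, 0, 0], [-4, 0, 0], 3], [[0, 0, 0], [0, 3, -0.5], 3], [[0, 0, 0], [0, 4, -0.8], 3], [[0, 0, 0], [0, 4, -0.8], 3], [[0, 0, 0], [0, 4, -0.8], 3], [[0, 0, 0], [0, 4, -0.8], 3], [[0, 0, 0], [0, 4, -0.8], 3]]}}

```text
clock: 40.15
tool_pos: [0.4731, 0.0772, 0.1841]
eef_rot: [-0.0, 0.708, -0.001, 0.706]
contact_force: [0.7, 1.1, 0.2]
opening: 0.341
```

Call:
{"fn": "drive_tool", "kwargs": {"deltas": [[[0, 0, 0], [0, 4, -0.8], 3], [[0, 0, 0], [0, 4, -0.8], 3], [[0, 0, 0], [0, 4, -0.8], 3], [[0, 0, 0], [0, 4, -0.8], 3], [[0, 0, 0], [0, 4, -0.7], 3], [[0, 0, 0], [0, 4, -0.7], 3], [[0, 0, 0], [0, 3.2, -0.5], 3], [[0, 0, 0], [1, 2, 0], 3], [[0, 0, 0], [2.8, 0, 0], 3], [[0, 0, 0], [0, 0, 0], 3], [[0, 0, 0], [0, 0, 0], 3], [[0, 0, 0], [0, 0, 0], 3]]}}

```text
clock: 41.15
tool_pos: [0.4233, 0.3665, 0.1461]
eef_rot: [-0.001, 0.708, -0.002, 0.706]
contact_force: [1.3, -0.7, -0.0]
opening: 0.34
```

```bash
python3 -c "
from h import *
go(.424,.366,.078)
w=cam('side')
for uv in ((311,275),): print(proj(w,(.424,.366,.095)))
"
```

```text
[0.4233 0.3665 0.1461] delta cm [ 6.81 -0.03  0.09] open 29.9 F [ 1.3 -0.7 -0. ] x-axis [-0.002 -0.003 -1.   ]
[[310.71508717 270.73457596]]
```

Call:
{"fn": "drive_tool", "kwargs": {"deltas": [[[0, 0, 0], [2, 0, 0.1], 3], [[0, 0, 0], [2.4, 0, 0], 3], [[0, 0, 0], [2.4, 0, 0], 3], [[0, 0, 0], [0, 0, 0], 3], [[0, 0, 0], [0, 0, 0], 3], [[0, 0, 0], [0, 0, 0], 1.5], [[0, 0, 0], [0, 0, 0], 1.5], [[0, 0, 0], [0, 0, 0], 1.5], [[0, 0, 0], [0, 0, 0], 1.5]]}}

```text
clock: 41.95
tool_pos: [0.4247, 0.3682, 0.0793]
eef_rot: [0.0, 0.707, -0.0, 0.707]
contact_force: [-0.5, -0.9, 5.8]
opening: 0.239
```

```bash
python3 -c "
from h import *
go(.4856,-.1545,.24)"
```

```text
[0.4247 0.3682 0.0793] delta cm [-16.06 -52.27   6.13] open 21.0 F [-0.5 -0.9  5.8] x-axis [-0. -0. -1.]
```

Call:
{"fn": "drive_tool", "kwargs": {"deltas": [[[0, 0, 0], [-2.5, 0, 0], 1.5], [[0, 0, 0], [-4, 0, 0], 1.5], [[0, 0, 0], [-4, 0, 0], 1.5], [[0, 0, 0], [-3, -2, 0.3], 1.5], [[0, 0, 0], [-1, -3.8, 0.5], 1.5], [[0, 0, 0], [0, -4, 0.5], 1.5], [[0, 0, 0], [0, -4, 0.5], 1.5], [[0, 0, 0], [0, -4, 0.5], 1.5], [[0, 0, 0], [0, -4, 0.5], 1.5], [[0, 0, 0], [0, -4, 0.5], 1.5], [[0, 0, 0], [0, -4, 0.5], 1.5], [[0, 0, 0], [0, -4, 0.5], 1.5]]}}

```text
clock: 42.95
tool_pos: [0.4668, 0.0279, 0.2239]
eef_rot: [-0.001, 0.708, -0.001, 0.707]
contact_force: [-0.7, 0.5, -0.4]
opening: 0.238
```

Call:
{"fn": "drive_tool", "kwargs": {"deltas": [[[0, 0, 0], [0, -4, 0.5], 1.5], [[0, 0, 0], [0, -4, 0.5], 1.5], [[0, 0, 0], [0, -4, 0.5], 1.5], [[0, 0, 0], [0, -4, 0.4], 1.5], [[0, 0, 0], [0, -1.8, 0], 1.5], [[0, 0, 0], [1, -0.7, 0], 1.5], [[0, 0, 0], [3, 0, 0], 1.5], [[0, 0, 0], [2.5, 0, 0], 1.5], [[0, 0, 0], [0, 0, 0], 1.5], [[0, 0, 0], [0, 0, 0], 1.5], [[0, 0, 0], [0, 0, 0], 1.5]]}}

```text
clock: 43.87
tool_pos: [0.4863, -0.154, 0.1595]
eef_rot: [-0.001, 0.708, -0.0, 0.707]
contact_force: [0.9, -0.0, -0.2]
opening: 0.235
```

```bash
python3 -c "
from h import *
go(.4862,-.1545,.0855)"
```

```text
[ 0.4863 -0.154   0.1595] delta cm [ 7.4  -0.03 -0.  ] open 20.7 F [ 0.9 -0.  -0.2] x-axis [-0.001 -0.002 -1.   ]
```

Call:
{"fn": "drive_tool", "kwargs": {"deltas": [[[0, 0, 0], [0.8, 0, 0], 1.5], [[0, 0, 0], [1.6, 0, 0], 1.5], [[0, 0, 0], [1.2, 0, 0], 1.5], [[0, 0, 0], [1, 0, 0], 1.5], [[0, 0, 0], [1, 0, 0], 1.5], [[0, 0, 0], [0.8, 0, 0], 1.5], [[0, 0, 0], [0.5, 0, 0], 1.5], [[0, 0, 0], [0.5, 0, 0], 1.5], [[0, 0, 0], [0, 0, 0], 1.5], [[0, 0, 0], [0, 0, 0], 1.5]]}}

```text
clock: 44.7
tool_pos: [0.4864, -0.1553, 0.0851]
eef_rot: [-0.001, 0.707, -0.001, 0.707]
contact_force: [-0.6, 1.2, 2.8]
opening: 0.236
```

Home. I'll release, rise, back off to a viewing spot, and check everything.

Call:
{"fn": "drive_tool", "kwargs": {"deltas": [[[0, 0, 0], [0, 0, 0], 2.3], [[0, 0, 0], [0, 0, 0], 3], [[0, 0, 0], [0, 0, 0], 3], [[0, 0, 0], [-2, 0, 0], 3], [[0, 0, 0], [-4, 0, 0], 3], [[0, 0, 0], [-4, 0, 0], 3], [[0, 0, 0], [-2, 0, 3], 3], [[0, 0, 0], [-2, 0, 3.5], 3], [[0, 0, 0], [0, 1, 3.5], 3], [[0, 0, 0], [0, 2, 2], 3], [[0, 0, 0], [0, 0, 0], 3], [[0, 0, 0], [0, 0, 0], 3]]}}

```text
clock: 45.7
tool_pos: [0.6063, -0.1235, 0.2238]
eef_rot: [-0.001, 0.708, 0.0, 0.706]
contact_force: [0.4, -1.3, -0.8]
opening: 0.338
```

```bash
python3 - <<'E'
from h import *
w=cam("wrist");s=cam("side");c=cam("scene")
go(.5,-.1,.2)
for P,rs in(((.538,-.3245,.118),((.029,.035),(.038,.044))),((.5387,-.3245,.094),((.045,.051),))):
  for lo,hi in rs:
    try: print("lid",[np.round(x,4) for x in rim(w,proj(w,P)[0],P[2],lo,hi)])
    except Exception: print("none")
for H in((.4856,-.1545),(.5194,-.1538),(.5536,-.1531),(.5877,-.152)):
  try: print("cap",[np.round(x,4) for x in rim(w,proj(w,np.r_[H,.102])[0],.102,.008,.014)])
  except Exception: print("none")
a=cv2.resize(w["img"][:250],(400,179)); a=np.vstack([a,cv2.resize(s["img"][110:230,230:390],(400,300))[:300]])
b=cv2.resize(c["img"][150:330,120:480],(400,200)); b=np.vstack([b,cv2.resize(c["img"][165:255,110:250],(400,257)),np.zeros((22,400,3),np.uint8)])
cv2.imwrite("pics/fin.png",np.hstack([a,b]))
E
```

```text
[ 0.6044 -0.1266  0.2238] delta cm [  2.42   2.65 -10.43] open 29.8 F [-0.5 -0.3 -0. ] x-axis [-0.005 -0.003 -1.   ]
lid [array([ 0.5377, -0.3246]), np.float64(0.0322), np.int64(53), np.float64(0.0013)]
lid [array([ 0.5375, -0.3248]), np.float64(0.0406), np.int64(56), np.float64(0.0013)]
lid [array([ 0.538 , -0.3251]), np.float64(0.0476), np.int64(62), np.float64(0.0014)]
cap [array([ 0.4859, -0.1555]), np.float64(0.0115), np.int64(90), np.float64(0.001)]
cap [array([ 0.5191, -0.1545]), np.float64(0.0112), np.int64(90), np.float64(0.0014)]
cap [array([ 0.5524, -0.1535]), np.float64(0.0113), np.int64(90), np.float64(0.0012)]
cap [array([ 0.5858, -0.153 ]), np.float64(0.0113), np.int64(90), np.float64(0.0013)]
```

View pics/fin.png

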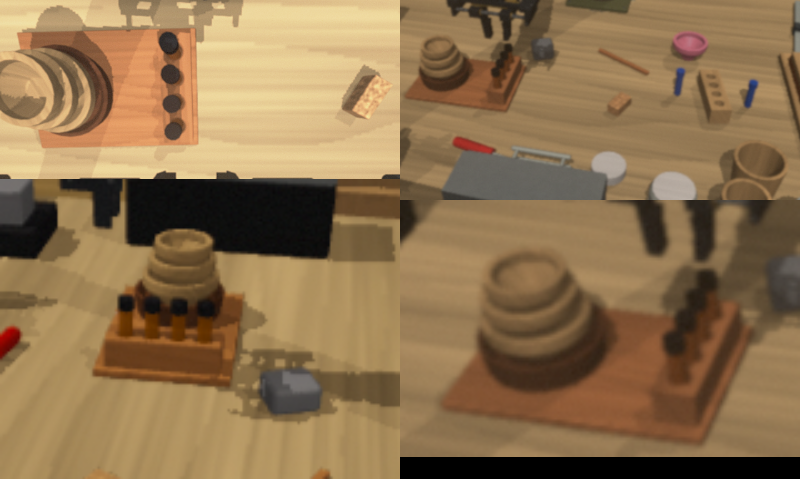

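The stack is level, four tubes are upright in the rack, the offcut is empty, and everything else is still in place. The robot touches nothing, so I'm handing in.

```bash
python3 -c "
from plant import r
print(r.finish_job())"
```

```text
the job is handed in; nothing more can be done
None
```

The job is handed in at about 46 s of the 210 s. The three lids present (b, c and d; lid_a was absent) are nested in the cradle, and then all four amber tubes went into rack holes of their own.

**Lids:** In the last picture, c and d fit within 1 mm of each other, near (0.538, -0.325). Their diameters were within about 2 mm of the known sizes at the expected rim heights, so the stack is level. It sits about 8 mm off the cradle centre in y: b itself about 3.5 mm off, within the 5 mm play, and c about 4 mm further over in b's cup.

**Tubes:** All four caps lie within 2 mm of the rack holes. Three tubes met light bottom contact (3–5 N) at the full-home height. The first read no force there, so I pressed it 1.5 mm further before letting go.

**Rest of the bench:** The offcut block is empty. The pink lid, blue tubes, cork block, pencil, tape measure and screwdriver look unmoved.

**Checks that disagreed:**
- The first rim fit for lid c was about 6 mm off, so I measured it again before grasping.
- My grip on lid d was about 13 mm too high, on the rim only. It still hung level and seated at the expected height.

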